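# Line up a keyboard key under the drill and show the mark to the camera in a mirror

### The arm

A 7-joint arm with a two-finger parallel gripper is mounted at the origin on the work surface. World frame = base frame: x ahead of the robot, y to its left, z up, the work surface at z = 0. Lengths are in m, angles in rad, forces in N, time in s.
With the tool pointing down it reaches from about 0.425 to 0.875 m from the base axis. Payload 8.4 kg.
Tool frame: the origin (TCP) lies between the finger pads; the fingertips stand robot.tip_extent ahead of it and the grasp point (between the pads) lies 8 mm behind it (robot.tip_extent is the distance from the TCP to the fingertips, in m); z points along the fingers, x is the direction in which the jaws open and shut, and the axes are right-handed (so a half turn about z gives the same grasp; the last joint's range is limited). The gripper opens to 87 mm and grips with 3 to 60 N. Pads are 19 mm wide; open, the fingers measure 117 mm over their backs; the gripper's body (75 mm by 190 mm) begins 51 mm behind the grasp point.
Start: joints at [-1.207, 0.333, 0.04, 1.465, -0.013, 1.343, -0.059], TCP at [0.29, 0.582, 0.207] pointing down, gripper open.
Joint ranges: [-2.58, 2.58], [-0.38, 2.09], [-1.3, 1.39], [0.25, 2.4], [-1.5, 4.64], [0.08, 2.09], [-2.65, 2.65]. Speed limits (rad/s): [2.22, 2.22, 2.79, 2.79, 3.14, 3.14, 3.14].

### API

Orientations are given as a unit quaternion [x, y, z, w].
In Python, from rig import robot, vision gives the robot as it stands. The module is installed in compiled form; this text tells all that it offers.
- The arm moves only by the tool apply_moves, never from a script. Its argument "increments" is a list that holds one entry, the list of rows, each a list of 5 numbers: the finger opening in mm, from 0 to 87, then the shift along the tool's x, y, z in units of 60 mm (1.0 is 60 mm), then the turn about the tool's z in units of 10 degrees (1.0 is 10 degrees). In form: [[[claw, x, y, z, yaw], ...]]. A call has 1 to 12 rows; each row shifts and turns the pose as measured when the row begins, along the tool's axes as they then stand; what a row does not reach is not made up. A row lasts 1/8 s, in which the tool goes at most 62.5 mm and 10.7 degrees, less where a joint would pass 70% of its speed; a pose out of reach is approached as far as the arm can. A call is refused whole if a number of a shift passes 1 or a number of a turn 1, either way. A call with a gripper value outside its range is refused whole. The fingers move at their own pace and stop on an object; "grip_force" is the grip in N (left out, the last holds). Time passes only in rows, so rows that do not move let the fingers close. It gives the time, the measured TCP pose, the force and the opening at its end, in the units of the state.
- robot.observe(): the state, without advancing time (a new reading comes with each control period).
- vision.snapshot(name): name is "scene" or "top" or "wrist"; returns (picture, depth): 480x640x3 uint8, red, green, blue; 480x640 float32, m along the optical axis (not along the pixel's ray), 0 where there is no reading.
- vision.get_calibration(name): a dict with "fx", "fy", "cx", "cy" (pixels), "D" ([k1, k2, p1, p2, k3] as OpenCV has them; the pictures are not rectified), "view" (4x4, takes a point from world to camera coordinates). Camera axes: x right, y down, z forward; pixel columns grow to the right and rows downward; lengths in m; the calibration is good to about 2 mm. A picture is of the moment at which its call begins: read the wrist's pose just before it. get_calibration takes no time and is no camera call; for the wrist camera it gives the pose at the moment of the call.
- robot.sign_off(): hands the job in, once; it reports no verdict.
The state is a dict: "clock": time; "joint_pos": joint angles; "joint_velocities": joint speeds; "tau": joint torques, N m; "tool_pos": TCP position; "ee_rot": TCP orientation; "wrist_force": force on the tool from outside, world axes, zero at the start; "wrist_torque": the same for the moment, N m; "opening": opening from 0.0 (shut) to 1.0 (fully open).
Only numpy, scipy, OpenCV 4.12 (cv2) and the standard library are available. Lean on these libraries where they do the work, as an engineer would, in place of code of your own. Each camera call takes 0.05 s, during which the arm holds its last target.

### The job

Slide the wooden key along its guide, without lifting it out, until its red line sits right under the drill bit, and let go of it there. Then swing the sprung mirror (its orange pin is the handle) until the camera, looking into the mirror, sees the red line on the side of the key: the camera's thin red aiming line, bent by the mirror, must point at that line. Finish while still holding the mirror steady at that angle, with the key left where it was and the other things on the bench not disturbed.

Things in the scene. Friction and masses are not known exactly. Their poses are not given: they have to be found in the camera images.
- drill: Fixed grey drill stand, 160 mm along y, from 60 mm on the -x to 140 mm on the +x side of the bit; column 100 mm on +x, 55 mm on +y, 325 mm tall. Origin: on the bench below the bit. Its bed, 25 mm high, 50 mm wide, runs along y from -210 to +110 mm. Two aluminium rails, 10 mm high above the bed, guide the key along y from -70 to +70 mm, with 1.5 mm play each side.
- bit_tip (a point): Tip of the 3.6 mm drill bit, 57 mm above the bench, 8 mm above the key's top. The blue drill above it is 40 mm thick and 110 to 260 mm above the bench, with a thinner chuck below. Axes as drill.
- key: Loose light-wood key stick, 220 mm along its own y, 22 mm along x, 24 mm high, about 65 g, lying on the bed between the rails along the drill stand's y axis. Origin: centre of its underside. A red line 3 mm wide runs round it 15 mm on the +y side of its middle; at the start it is 30 to 75 mm on the -y side of the bit.
- key_grip (a point): Point inside the key half-way up (12 mm above its underside), 80 mm on the -y side of its middle, so 95 mm from the red line: a good place to pinch it across its 22 mm width, clear of the guide rails and of the drill. Axes as key.
- mark_top (a point): The red line at the middle of the key's top face: this point goes under the bit tip.
- mark_side (a point): The red line on the key's -x side face (the side nearer the robot and the mirror), 17 mm above its underside: this point must be seen in the mirror.
- stand: Fixed dark base plate (230 x 75 x 10 mm) carrying a black camera and a swivel mirror. Origin: on the bench under the mirror's upright swivel axis. The camera is on the +x side, lens 112 mm from that axis, and looks along -x at the mirror, 42 mm above the bench; a thin red line shows its view. Only the mirror's pin and its arm are higher than 66 mm.
- mirror (a joint): Mirror angle a, rad: 0 at rest, at most 0.95, grows clockwise seen from above. The mirror (55 x 40 mm, black frame) faces -0.262 - a, and the camera's view leaves it at -0.524 - 2a, from the stand's x axis (anticlockwise positive, from above). A spring turns it back to 0 when let go (1 to 5 N at the pin).
- pin (a point): Centre of the upright orange pin (12 mm diameter, from 71 to 116 mm above the bench) that swings the mirror, at the end of a flat arm over the mirror; this point is 96 mm up, 65 mm from the swivel axis. Axes turn with the mirror: x is where it faces; the pin lies 65 mm to -y and 5 mm to -x of the swivel axis. Raising the angle swings it clockwise, roughly towards the robot.
- sight (a point): Where the camera's line of sight meets the mirror (on the swivel axis, 42 mm above the bench). Its x axis is the level direction in which the camera looks after the mirror; it turns twice as fast as the mirror. A thin red line 185 mm long is drawn along it. The camera sees the key's red line when this x axis points at mark_side.
- glue_jar: Bystander, to be left alone: white glue jar with a brown cap. Origin at its underside.
- stain_tin: Bystander, to be left alone: open steel tin. Origin at its underside.
- brush: Bystander, to be left alone: red-handled brush. Origin at its underside.
- pliers: Bystander, to be left alone: pliers with red handles. Origin at its underside.
- spring_clamp: Bystander, to be left alone: black spring clamp with orange jaws. Origin at its underside.
- sanding_block: Bystander, to be left alone: cork sanding block. Origin at its underside.
- black_key0: Bystander, to be left alone: loose dark key top. Origin at its underside.
- black_key1: Bystander, to be left alone: loose dark key top. Origin at its underside.
Mind the look-alikes: they are no part of the job. Several things have the shape of the key; the one meant has the colours described above.

How it is judged:
On the way, in this order (a step that is already met when the one before it is completed fails the run):
1. the key's red line is under the bit, the key flat in its guide and let go (horizontal distance between mark_top and bit_tip below 0.0045 m and height (world z) of mark_top between 0.046 and 0.052 m and angle between key's own z axis and vertical below 0.06 rad and contact force between the fingers and key below 0.05 N and linear speed of key below 0.01 m/s), for 0.2 s.
2. the mirror is held so that the camera sees the red line on the key's side (y of mark_side in the frame of sight between -0.014 and 0.014 m and x of mark_side in the frame of sight above 0.05 m and contact force between the fingers and stand above 0.5 N and velocity of joint mirror between -0.05 and 0.05 rad/s), for 0.3 s.
At the end, for the whole second after the job is handed in: The red line on the key's top is within 4.5 mm (level) of the bit's axis, the key flat in its guide, still and not touched; the gripper holds the mirror (over 0.5 N) steady so that the camera's reflected line of sight passes within 14 mm of the red line on the key's side (all of step 1 and all of step 2); the arm keeps its last pose, push and grip.
It fails at once if the key is lifted out of its guide (more than 12 mm) (height (world z) of mark_top above 0.061 m).
It fails at once if a bystander on the bench is moved more than 20 mm (distance of any of glue_jar, stain_tin, brush, pliers, spring_clamp, sanding_block, black_key0, black_key1 from where it was at the start of the episode above 0.02 m).
It also fails if it takes over 58 s, if anything falls off the work surface, if the arm or the gripper's body presses on something with over 40 N, if the wrist force passes 120 N, or if a joint passes its speed limit or range.

## Working session

There is one attempt and no reset: what is moved stays moved. The work goes in short steps, Python scripts to look and compute and a tool call to move; the robot and the scene stay as the last step left them, time stands still between calls to the robot, and variables do not carry over. Pictures are saved under pics/ and viewed, and the job is handed in when it is done.

Besides the shell and the picture viewer there is one more tool, called after "Call:" as name(argument=value, ...), one argument or row to a line, values as JSON. apply_moves: Moves the arm, as the interface text tells. Its arguments: {"type":"object","properties":{"increments":{"type":"array"},"grip_force":{"type":"number"}},"required":["increments"]}

```bash
ls; mkdir -p pics
cat > h.py <<'E'
import numpy as np, cv2
from rig import robot, vision
from scipy.spatial.transform import Rotation as R
def snap(name, fn=None):
    cal=vision.get_calibration(name); p,d=vision.snapshot(name)
    if fn: cv2.imwrite('pics/'+fn, cv2.cvtColor(p,cv2.COLOR_RGB2BGR))
    return p,d,cal
def KD(c): return np.array([[c['fx'],0,c['cx']],[0,c['fy'],c['cy']],[0,0,1.]]),np.array(c['D'],float)
def ray(c,uv):
    K,D=KD(c); n=cv2.undistortPoints(np.array(uv,float).reshape(-1,1,2),K,D).reshape(-1,2)
    V=np.array(c['view']); Rr=V[:3,:3]; o=-Rr.T@V[:3,3]
    d=np.c_[n,np.ones(len(n))]@Rr
    return o,d
def onplane(c,uv,z):
    o,d=ray(c,uv); t=(z-o[2])/d[:,2]; return o+d*t[:,None]
def depthpt(c,uv,dep):
    o,d=ray(c,uv); u=np.array(uv).reshape(-1,2).astype(int); return o+d*dep[u[:,1],u[:,0]][:,None]
def proj(c,P):
    K,D=KD(c); V=np.array(c['view']); return cv2.projectPoints(np.array(P,float).reshape(-1,1,3),cv2.Rodrigues(V[:3,:3])[0],V[:3,3],K,D)[0].reshape(-1,2)
E
python3 - <<'E'
from h import *
s=robot.observe(); print(s)
print(robot.tip_extent)
for n in ['scene','top','wrist']:
    p,d,c=snap(n,n+'0.png'); np.savez('pics/%s0.npz'%n,p=p,d=d); o=ray(c,[[320,240]]); print(n,c['fx'],o)
E
```

```text
pics
{'clock': 0.0, 'joint_pos': array([-1.20720516,  0.33389184,  0.03985539,  1.46626131, -0.01338086,
        1.34327449, -0.0584962 ]), 'joint_velocities': array([-1.31013117e-05,  2.14720071e-03, -2.12924149e-03,  5.97542302e-04,
        1.12307781e-03,  1.31243049e-03, -2.41761579e-03]), 'tau': array([-1.87989564e-03, -6.56370592e+01,  1.33375671e+00, -4.03780854e+01,
       -5.98150562e-02,  4.54200630e-02,  1.57698973e-04]), 'tool_pos': array([0.28999988, 0.58118536, 0.20627623]), 'ee_rot': array([ 8.50423118e-01,  5.26098759e-01, -6.34158843e-04,  4.62201600e-04]), 'wrist_force': array([-0.18345878,  0.51810566, -1.45540219]), 'wrist_torque': array([0.06123457, 0.07865049, 0.00967834]), 'opening': 1.0012005568761164}
0.011
scene 483.46710664300406 (array([ 0.9407515 , -0.66089266,  0.97744611]), array([[-0.37715817,  0.54823957, -0.74645265]]))
top 490.6804711168687 (array([0.29646086, 0.0079802 , 1.22961316]), array([[ 0.16103376, -0.03057727, -0.98656852]]))
wrist 378.08453591555303 (array([0.21687612, 0.61750724, 0.38386036]), array([[ 0.27208986, -0.12795167, -0.95377784]]))
```

View pics/scene0.png

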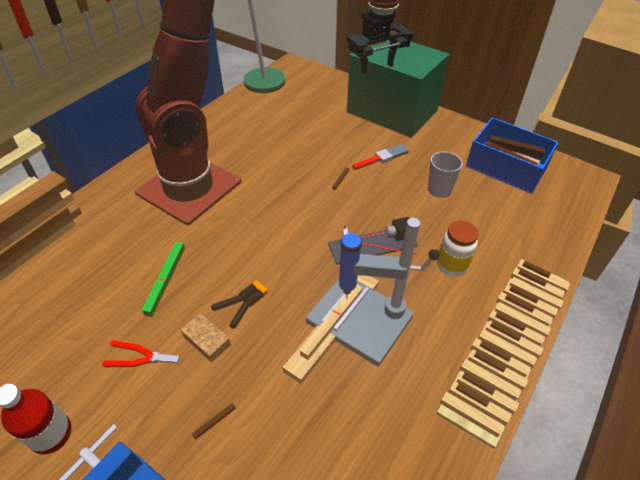

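View pics/top0.png

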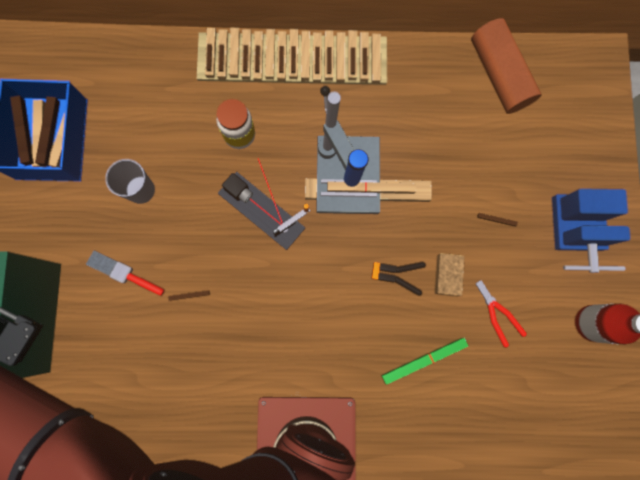

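View pics/wrist0.png

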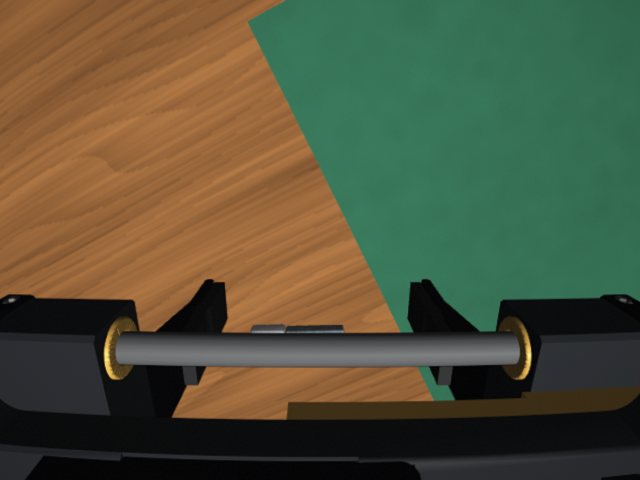

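Run:
```python
from h import *
a=cv2.imread('pics/top0.png')[80:260,200:440]; cv2.imwrite('pics/topc.png',cv2.resize(a,(800,600),interpolation=cv2.INTER_CUBIC))
a=cv2.imread('pics/scene0.png')[210:390,270:480]; cv2.imwrite('pics/scc.png',cv2.resize(a,(700,600),interpolation=cv2.INTER_CUBIC))
```

```text
(no output)
```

View pics/topc.png

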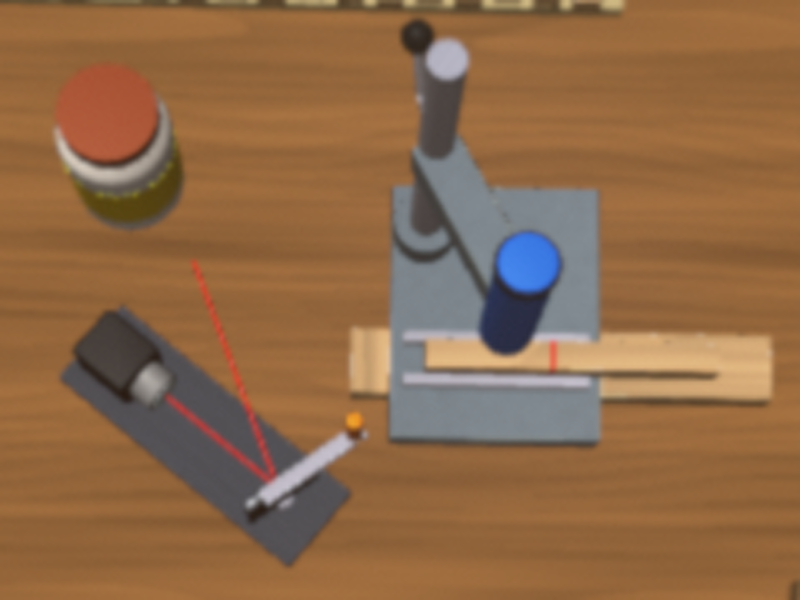

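View pics/scc.png

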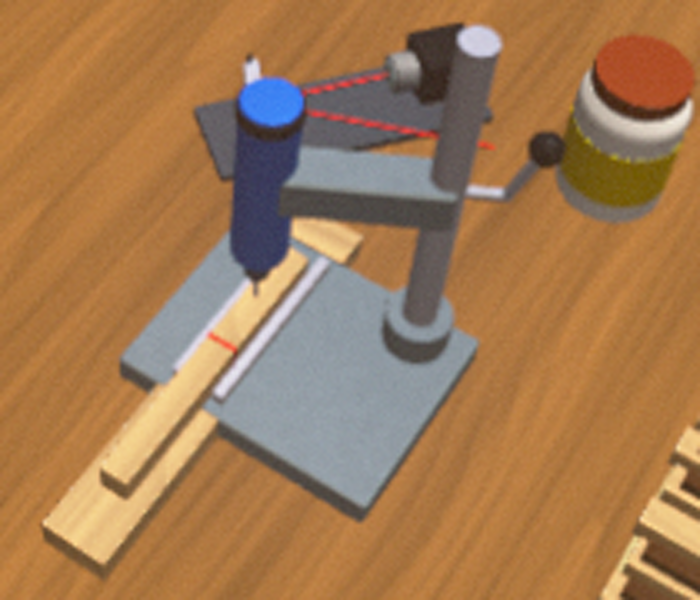

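Run:
```python
from h import *
C={n:vision.get_calibration(n) for n in ['scene','top']}
P={n:np.load('pics/%s0.npz'%n) for n in ['scene','top']}
def redmask(p):
    h=cv2.cvtColor(p,cv2.COLOR_RGB2HSV); return (((h[...,0]<6)|(h[...,0]>174))&(h[...,1]>140)&(h[...,2]>110)).astype(np.uint8)
for n,(x0,x1,y0,y1) in {'scene':(325,350,300,325),'top':(358,372,178,196)}.items():
    m=redmask(P[n]['p']); ys,xs=np.nonzero(m[y0:y1,x0:x1]); print(n,len(xs),xs.mean()+x0,ys.mean()+y0,xs.min()+x0,xs.max()+x0,ys.min()+y0,ys.max()+y0)
    print(onplane(C[n],[[xs.mean()+x0,ys.mean()+y0]],.049), depthpt(C[n],[[round(xs.mean()+x0),round(ys.mean()+y0)]],P[n]['d']))
s=lambda u,v:[270+u*.3,210+v*.3]
t=lambda u,v:[200+u*.3,80+v*.3]
print('bit tip scene',onplane(C['scene'],[s(256,293)],.057))
print('key end -y top corners scene',onplane(C['scene'],[s(103,472),s(132,487)],.049),'bed -y',onplane(C['scene'],[s(43,522),s(102,568)],.025))
print('bed top view +y end',onplane(C['top'],[t(351,328),t(351,396),t(771,338),t(771,402)],.025))
print('key top view ends',onplane(C['top'],[t(426,338),t(426,370),t(717,375)],.049))
print('plate corners',onplane(C['top'],[t(391,440),t(598,442),t(600,188)],.012))
print('rails',onplane(C['top'],[t(404,379),t(590,383),t(404,335),t(590,338)],.035))
print('plate z',depthpt(C['top'],[t(450,415),t(560,415),t(360,360),t(680,355)],P['top']['d']))
print('orange',onplane(C['top'],[t(354,421)],.116),depthpt(C['top'],[[306,206]],P['top']['d']))
print('stand plate',onplane(C['top'],[t(62,376),t(290,566),t(350,492),t(124,306)],.010))
print('mirror axis laser',onplane(C['top'],[t(271,480)],.042),'ray end',onplane(C['top'],[t(194,262)],.042),'lens',onplane(C['top'],[t(165,396)],.042))
```

```text
scene 3 337.0 312.6666666666667 333 340 310 315
[[ 0.63026727 -0.13776986  0.049     ]] [[ 0.63084093 -0.13864225  0.0492224 ]]
top 2 365.5 183.0 365 366 183 183
[[ 0.63440191 -0.14045198  0.049     ]] [[ 0.63378994 -0.14141716  0.05120615]]
bit tip scene [[ 0.62896264 -0.09557477  0.057     ]]
key end -y top corners scene [[ 0.6222222  -0.26485338  0.049     ]
 [ 0.64369785 -0.26276705  0.049     ]] bed -y [[ 0.60396235 -0.30614575  0.025     ]
 [ 0.65398448 -0.30978819  0.025     ]]
bed top view +y end [[ 0.6507961   0.00940635  0.025     ]
 [ 0.59772418  0.00867464  0.025     ]
 [ 0.64797255 -0.31073386  0.025     ]
 [ 0.59793224 -0.30951137  0.025     ]]
key top view ends [[ 0.63698902 -0.04662991  0.049     ]
 [ 0.61245128 -0.0468018   0.049     ]
 [ 0.61196508 -0.26349376  0.049     ]]
plate corners [[ 0.56709406 -0.02223701  0.012     ]
 [ 0.5679424  -0.18011553  0.012     ]
 [ 0.77054569 -0.1833582   0.012     ]]
rails [[ 0.60897323 -0.03096058  0.035     ]
 [ 0.6080868  -0.17094397  0.035     ]
 [ 0.64308474 -0.03065387  0.035     ]
 [ 0.64301557 -0.17121921  0.035     ]]
plate z [[ 0.58432651 -0.06633247  0.02445937]
 [ 0.58650486 -0.15008438  0.0207314 ]
 [ 0.6260209   0.00223327  0.02439096]
 [ 0.62782667 -0.23687175  0.04567719]]
orange [[0.55711376 0.00628385 0.116     ]] [[0.55845702 0.00675528 0.11328662]]
stand plate [[0.61338467 0.22926233 0.01      ]
 [0.4694366  0.05273633 0.01      ]
 [0.52674201 0.00840594 0.01      ]
 [0.66952007 0.18410904 0.01      ]]
mirror axis laser [[0.52883314 0.06684275 0.042     ]] ray end [[0.69495971 0.1282128  0.042     ]] lens [[0.59115841 0.14681437 0.042     ]]
```

Run:
```python
from h import *
a=cv2.imread('pics/scene0.png')[0:110,320:460]; cv2.imwrite('pics/gr.png',cv2.resize(a,(760,597),interpolation=cv2.INTER_CUBIC))
a=cv2.imread('pics/top0.png')[250:480,0:200]; cv2.imwrite('pics/gr2.png',cv2.resize(a,(520,598),interpolation=cv2.INTER_CUBIC))
c=vision.get_calibration('scene'); w=vision.get_calibration('wrist'); o=ray(w,[[320,240]])[0]
print(proj(c,[o,[.29,.582,.207]]), np.array(w['view'])[:3,:3]); print(proj(vision.get_calibration('top'),[o,[.29,.582,.207]]))
```

```text
[[365.75642788   7.30568107]
 [375.67063651  72.85909702]] [[ 4.46694388e-01  8.94686568e-01 -2.62115180e-04]
 [ 8.55039165e-01 -4.26813159e-01  2.94514098e-01]
 [ 2.63385933e-01 -1.31781914e-01 -9.55647099e-01]]
[[-76.16401059 367.83074712]
 [ 16.9352775  321.10990253]]
```

View pics/gr.png

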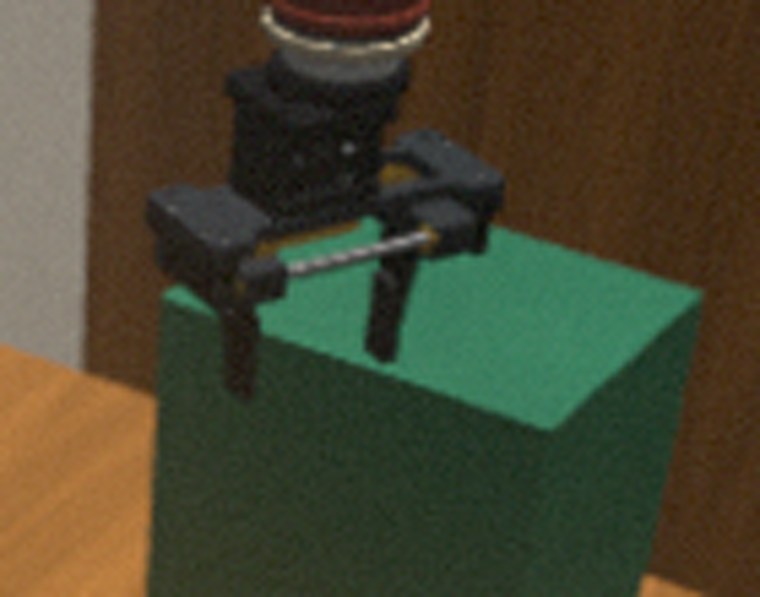

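View pics/gr2.png

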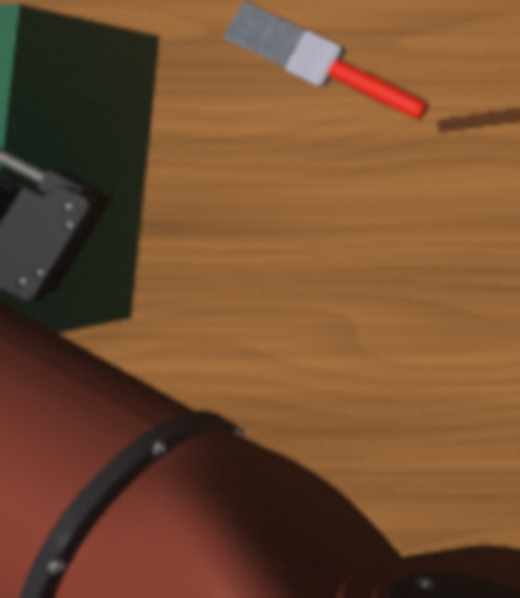

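```bash
cat >> h.py <<'E'
def pose():
    s=robot.observe(); r=R.from_quat(s['ee_rot']).as_matrix(); return s,np.array(s['tool_pos']),np.degrees(np.arctan2(r[1,0],r[0,0]))
def plan(wps,claw,step=0.054,start=None):
    s,p,a=pose()
    for (x,y,z,ang,) in wps:
        t=np.array([x,y,z]); da=(ang-a+180)%360-180
        n=int(np.ceil(max(np.linalg.norm(t-p)/step,abs(da)/9.6,1)))
        for i in range(n):
            d=(t-p)/(n-i); dd=da/n; ar=np.radians(a)
            tx=np.array([np.cos(ar),np.sin(ar),0]); ty=np.array([np.sin(ar),-np.cos(ar),0])
            print('[%g,%.2f,%.2f,%.2f,%.2f],'%(claw,d@tx/.06,d@ty/.06,-d[2]/.06,-dd/10))
            p=p+d; a=a+dd
        print('# at',p.round(4),round(a,1))
E
python3 - <<'E'
from h import *
w=np.load('pics/wrist0.npz'); c=vision.get_calibration('wrist')
print(depthpt(c,[[500,100],[320,60],[100,100]],w['d']))
print(pose()[1:])
plan([(.40,.34,.25,40),(.47,.0,.25,10),(.50,-.23,.25,0),(.625,-.2335,.15,0)],87)
E
```

```text
[[2.42581568e-01 6.91006050e-01 2.18453270e-01]
 [1.95578957e-01 6.29409453e-01 2.18979492e-01]
 [9.98559115e-02 4.36463188e-01 5.39311615e-04]]
(array([0.2900576 , 0.58129906, 0.20646748]), np.float64(63.48405741648767))
[87,-0.56,0.69,-0.15,0.47],
[87,-0.50,0.73,-0.15,0.47],
[87,-0.44,0.77,-0.15,0.47],
[87,-0.37,0.80,-0.15,0.47],
[87,-0.31,0.83,-0.15,0.47],
# at [0.4  0.34 0.25] 40.0
[87,-0.39,0.73,-0.00,0.43],
[87,-0.34,0.75,-0.00,0.43],
[87,-0.28,0.78,-0.00,0.43],
[87,-0.22,0.80,-0.00,0.43],
[87,-0.16,0.81,-0.00,0.43],
[87,-0.10,0.82,-0.00,0.43],
[87,-0.04,0.83,-0.00,0.43],
# at [0.47 0.   0.25] 10.0
[87,-0.03,0.77,-0.00,0.20],
[87,-0.01,0.77,-0.00,0.20],
[87,0.02,0.77,-0.00,0.20],
[87,0.05,0.77,-0.00,0.20],
[87,0.07,0.77,-0.00,0.20],
# at [ 0.5  -0.23  0.25] -0.0
[87,0.69,0.02,0.56,-0.00],
[87,0.69,0.02,0.56,-0.00],
[87,0.69,0.02,0.56,-0.00],
# at [ 0.625  -0.2335  0.15  ] -0.0
```

Call:
apply_moves(
  increments=[
    [[87, 0, 0, -0.9, 0], [87, -0.56, 0.69, 0, 0.47], [87, -0.5, 0.73, 0, 0.47], [87, -0.44, 0.77, 0, 0.47], [87, -0.37, 0.8, 0, 0.47], [87, -0.31, 0.83, 0, 0.47], [87, -0.39, 0.73, 0, 0.43], [87, -0.34, 0.75, 0, 0.43], [87, -0.28, 0.78, 0, 0.43], [87, -0.22, 0.8, 0, 0.43], [87, -0.16, 0.81, 0, 0.43], [87, -0.1, 0.82, 0, 0.43]],
  ],
)

```text
clock: 1.65
tool_pos: [0.456, 0.0319, 0.2601]
ee_rot: [0.994, 0.113, -0.002, 0.001]
wrist_force: [2.2, 0.3, -0.3]
opening: 1.003
```

Run:
```python
from h import *
p,d,c=snap('wrist','w1.png'); np.savez('pics/w1.npz',p=p,d=d,**{k:c[k] for k in c})
print(pose()[1:])
plan([(.50,-.23,.25,0),(.60,-.2335,.15,0)],87)
```

```text
(array([0.45687672, 0.02462677, 0.26043217]), np.float64(12.277700412146308))
[87,-0.04,0.86,0.03,0.25],
[87,-0.00,0.86,0.03,0.25],
[87,0.03,0.86,0.03,0.25],
[87,0.07,0.86,0.03,0.25],
[87,0.11,0.85,0.03,0.25],
# at [ 0.5  -0.23  0.25] -0.0
[87,0.56,0.02,0.56,-0.00],
[87,0.56,0.02,0.56,-0.00],
[87,0.56,0.02,0.56,-0.00],
# at [ 0.6    -0.2335  0.15  ] -0.0
```

View pics/w1.png

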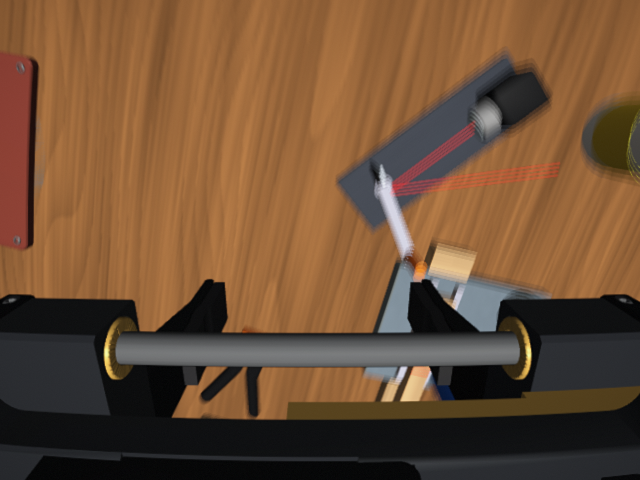

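Call:
apply_moves(
  increments=[
    [[87, -0.04, 0.86, 0, 0.25], [87, 0, 0.86, 0, 0.25], [87, 0.03, 0.86, 0, 0.25], [87, 0.07, 0.86, 0, 0.25], [87, 0.11, 0.85, 0, 0.25], [87, 0.56, 0, 0.3, 0], [87, 0.56, 0, 0.4, 0], [87, 0.56, 0, 0.4, 0], [87, 0, 0, 0, 0], [87, 0, 0, 0, 0]],
  ],
)

```text
clock: 2.95
tool_pos: [0.6029, -0.2405, 0.1927]
ee_rot: [1.0, -0.006, -0.001, 0.002]
wrist_force: [0.1, 0.3, 0.8]
opening: 1.002
```

Run:
```python
from h import *
p,d,c=snap('wrist','w2.png'); np.savez('pics/w2.npz',p=p,d=d,**{k:c[k] for k in c})
print(pose()[1:],pose()[0]['joint_pos'])
```

```text
(array([ 0.60297888, -0.23987954,  0.19260186]), np.float64(-0.6132951188588279)) [-0.30061211  0.42713614  0.82594256  1.51957908 -0.31521122  1.33385026
  0.54378993]
```

View pics/w2.png

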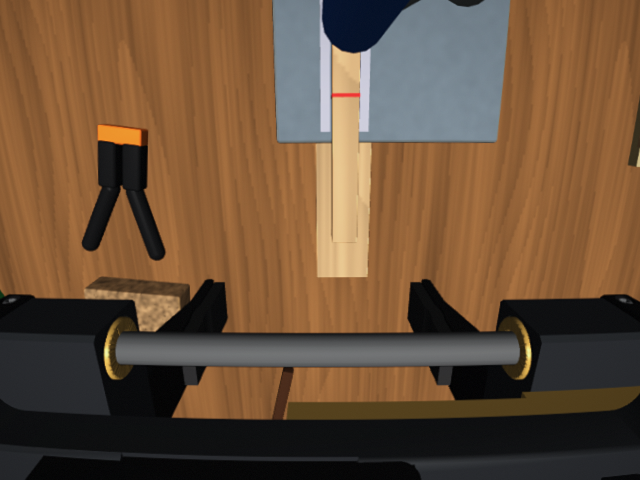

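Candidates (top view): light-wood stick with red line on the drill bed (366,187), green stick with an orange band (425,361), dark key tops (497,219) and (190,295), keyboard keys (290,57). Only the first is light wood with a red line and lies between the rails. The enlarged crops confirm this: topc.png shows the line at (553,356) and scc.png at (222,343). In the wrist view its red line is at (345,95) and its near end at row 241.

Run:
```python
from h import *
c=vision.get_calibration('wrist'); w=np.load('pics/w2.npz'); p=w['p']
h=cv2.cvtColor(p,cv2.COLOR_RGB2HSV)[80:110,320:370]; m=((h[...,0]<6)|(h[...,0]>174))&(h[...,1]>150); ys,xs=np.nonzero(m); print(len(xs),xs.min()+320,xs.max()+320,xs.mean()+320,ys.mean()+80)
red=[xs.mean()+320.,ys.mean()+80.]
print('red',onplane(c,[red,[xs.min()+320,ys.mean()+80],[xs.max()+320,ys.mean()+80]],.049), depthpt(c,[np.round(red)],w['d']))
print('key end top',onplane(c,[[332.5,241],[357,241]],.049))
print('bed end',onplane(c,[[317,276],[367.5,276]],.025))
print('plate -y corners',onplane(c,[[278,141.5],[497,141.5]],.02),'rails -y end',onplane(c,[[325,131],[364.5,131]],.035))
print(depthpt(c,[[300,100],[400,100],[340,200],[325,250]],w['d']))
a=cv2.imread('pics/w2.png')[0:260,260:500]; cv2.imwrite('pics/w2c.png',cv2.resize(a,None,fx=2.3,fy=2.3,interpolation=cv2.INTER_CUBIC))
```

```text
112 332 359 345.5 94.5
red [[ 0.62620374 -0.13796251  0.049     ]
 [ 0.61536184 -0.13787617  0.049     ]
 [ 0.63705681 -0.13802788  0.049     ]] [[ 0.62653896 -0.13763857  0.04989061]]
key end top [[ 0.61576776 -0.26137054  0.049     ]
 [ 0.6376253  -0.26160308  0.049     ]]
bed end [[ 0.60142283 -0.30522316  0.025     ]
 [ 0.65133045 -0.3057951   0.025     ]]
plate -y corners [[ 0.56763845 -0.17584862  0.02      ]
 [ 0.76775649 -0.17661336  0.02      ]] rails -y end [[ 0.60983445 -0.16677329  0.035     ]
 [ 0.64373365 -0.16704374  0.035     ]]
[[ 0.58854674 -0.1406204   0.02541695]
 [ 0.67530852 -0.1411623   0.0250134 ]
 [ 0.62224809 -0.22442322  0.04832458]
 [ 0.60946336 -0.27850894  0.02393268]]
```

View pics/w2c.png

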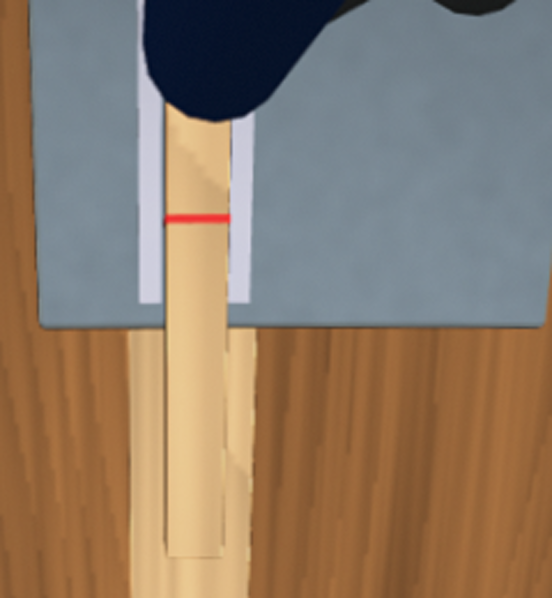

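Call:
apply_moves(
  increments=[
    [[50, 0.39, -0.12, 0.4, -0.06], [50, 0, 0, 0.6, 0], [50, 0, 0, 0.6, 0], [50, 0, 0, 0.4, 0], [50, 0, 0, 0.2, 0], [50, 0, 0, 0, 0]],
  ],
)

```text
clock: 3.75
tool_pos: [0.628, -0.2337, 0.0661]
ee_rot: [1.0, -0.0, 0.006, 0.001]
wrist_force: [-0.1, 0.3, 0.1]
opening: 0.575
```

Run:
```python
from h import *
s,p,a=pose(); print(p,a,s['wrist_force'])
p,d,c=snap('wrist','w3.png')
```

```text
[ 0.62798933 -0.23369869  0.06607474] -0.05093496117269107 [-0.08733446  0.26549739  0.06209462]
```

View pics/w3.png

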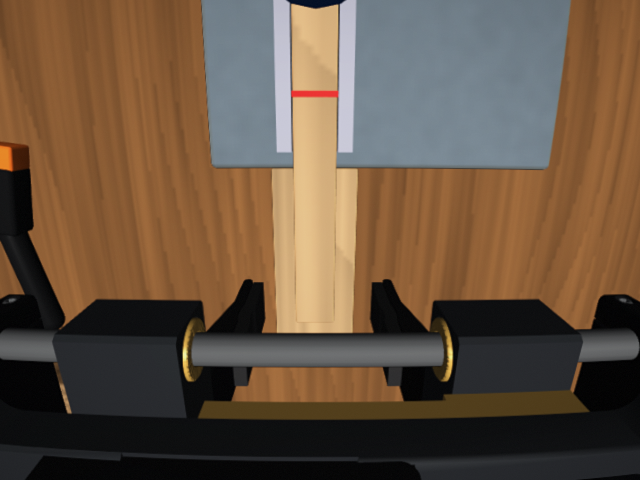

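Call:
apply_moves(
  increments=[
    [[50, -0.02, 0, 0.25, 0], [50, 0, 0, 0.17, 0], [50, 0, 0, 0.02, 0]],
  ],
)

```text
clock: 4.18
tool_pos: [0.6286, -0.2344, 0.0409]
ee_rot: [1.0, -0.0, 0.008, 0.001]
wrist_force: [-0.8, 0.8, 0.5]
opening: 0.572
```

Run:
```python
from h import *
s,p,a=pose(); print(p,a,s['wrist_force'])
p,d,c=snap('wrist','w4.png')
h=cv2.cvtColor(p,cv2.COLOR_RGB2HSV)[60:140,280:350]; m=((h[...,0]<6)|(h[...,0]>174))&(h[...,1]>150); ys,xs=np.nonzero(m); red=[xs.mean()+280,ys.mean()+60]; print(red,onplane(c,[red],.049))
```

```text
[ 0.62864648 -0.23439725  0.04089941] -0.046566304583236254 [-0.83338843  0.78846084  0.49817791]
[np.float64(313.7029702970297), np.float64(87.32673267326733)] [[ 0.62667803 -0.13903324  0.049     ]]
```

View pics/w4.png

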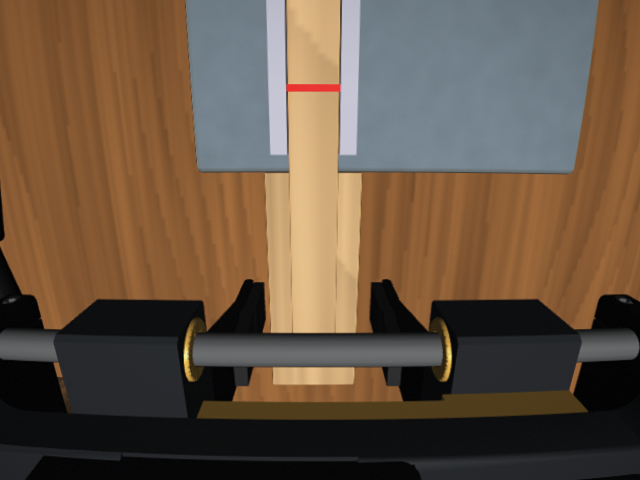

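Call:
apply_moves(
  increments=[
    [[40, -0.04, 0, 0, 0], [10, 0, 0, 0, 0], [10, 0, 0, 0, 0], [10, 0, 0, 0, 0], [10, 0, 0, 0, 0]],
  ],
  grip_force=10,
)

```text
clock: 4.85
tool_pos: [0.6266, -0.2348, 0.0418]
ee_rot: [1.0, -0.0, 0.009, 0.002]
wrist_force: [0.3, -0.7, 0.1]
opening: 0.144
```

Run:
```python
from h import *
s,p,a=pose(); print(p,a,s['wrist_force'],s['opening']*87)
p,d,c=snap('wrist','w5.png')
h=cv2.cvtColor(p,cv2.COLOR_RGB2HSV)[60:140,280:360]; m=((h[...,0]<6)|(h[...,0]>174))&(h[...,1]>150); ys,xs=np.nonzero(m); red=[xs.mean()+280,ys.mean()+60]; print(red,onplane(c,[red],.049))
g=cv2.cvtColor(p,cv2.COLOR_RGB2GRAY); 
# rail ends: brightest gradient down columns of rails
for col in (275,280,347,352,355): 
    v=g[100:180,col].astype(float); i=np.argmin(np.diff(v)); print(col,100+i, onplane(c,[[col,100.5+i]],.035)[0,1])
```

```text
[ 0.62661842 -0.23482042  0.04184822] -0.053296606356893546 [ 0.3108135  -0.66010945  0.06041618] 12.57129553434631
[np.float64(317.3761682242991), np.float64(86.50233644859813)] [[ 0.62626389 -0.13901704  0.049     ]]
275 153 -0.1681626681429346
280 153 -0.16817686427572956
347 153 -0.16826891285518628
352 153 -0.16826845975123386
355 153 -0.16826769553930138
```

View pics/w5.png

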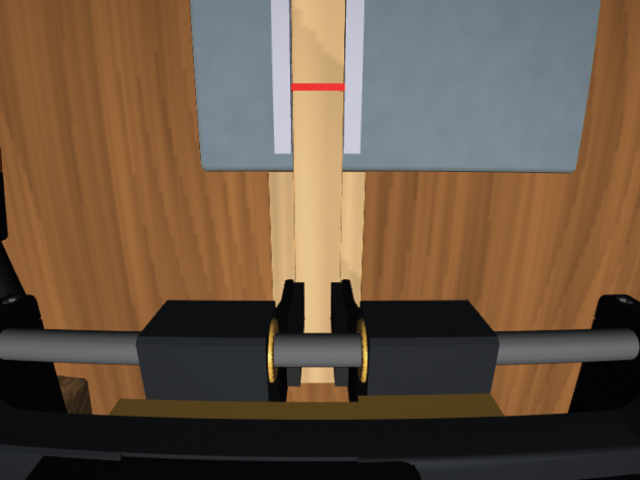

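Run:
```python
from h import *
s,p,a=pose(); print(p,a,s['wrist_force'],s['opening']*87)
p,d,c=snap('scene','s5.png')
a=cv2.imread('pics/s5.png')[230:390,230:430]; cv2.imwrite('pics/s5c.png',cv2.resize(a,(750,600),interpolation=cv2.INTER_CUBIC))
p,d,c=snap('wrist'); print(depthpt(c,[[297,288],[297,350],[297,375],[318,300],[338,300],[345,300]],d))
print(c['view'], ray(c,[[320,240]]))
```

```text
[ 0.62665049 -0.23485454  0.04188306] -0.051766639587947666 [-0.57086662 -0.07786006  0.9201673 ] 11.496001302303931
[[ 0.61675085 -0.22499015  0.06397818]
 [ 0.61989151 -0.20270743  0.14527245]
 [ 0.61788864 -0.23945345  0.1061757 ]
 [ 0.6264371  -0.23830315  0.04953211]
 [ 0.63433684 -0.22511382  0.07593434]
 [ 0.63698514 -0.22363108  0.07894415]]
[[ 0.99985982 -0.00118598  0.01670103 -0.62704179]
 [-0.00609901 -0.95475297  0.29733746 -0.20746603]
 [ 0.01559272 -0.29739764 -0.95462637  0.15387895]
 [ 0.          0.          0.          1.        ]] (array([ 0.62328916, -0.15305923,  0.21905657]), array([[ 0.02306754, -0.30346229, -0.95261494]]))
```

View pics/s5c.png

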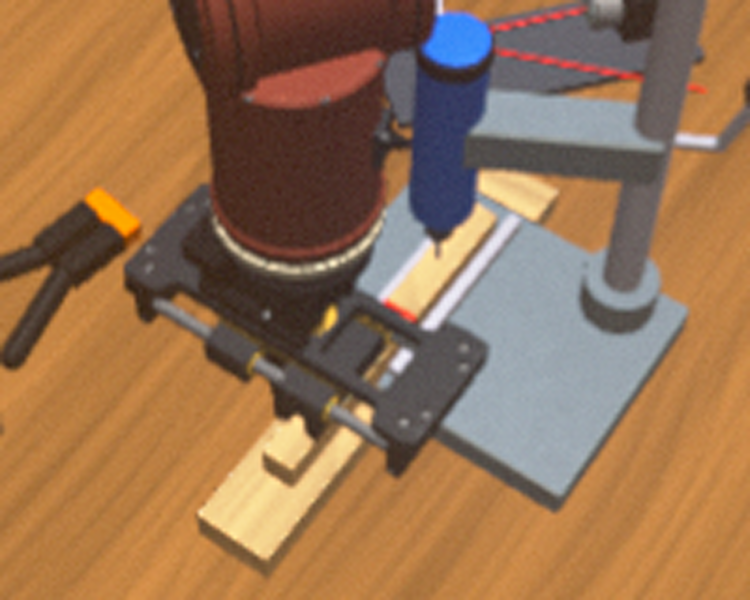

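Call:
apply_moves(
  increments=[
    [[10, 0, 0, 0, 0], [10, 0, 0, 0, 0]],
  ],
)

```text
clock: 5.25
tool_pos: [0.6266, -0.2348, 0.0418]
ee_rot: [1.0, -0.0, 0.008, 0.002]
wrist_force: [0.6, -0.4, 0.1]
opening: 0.116
```

Run:
```python
from h import *
s,p,a=pose(); print(p,a,s['wrist_force'],s['opening']*87)
im,d,c=snap('wrist','w6.png')
for z in (.03,.04,.05,.06,.07,.09): print(z,proj(c,[[p[0]-.005,p[1]+.0095,z],[p[0]+.005,p[1]+.0095,z],[p[0]-.011,p[1]+.0095,z],[p[0]+.011,p[1]+.0095,z]]).round(0).tolist())
a=im[250:420,230:410][...,::-1]; cv2.imwrite('pics/w6c.png',cv2.resize(a,None,fx=3.4,fy=3.4,interpolation=cv2.INTER_CUBIC))
np.set_printoptions(linewidth=200); 
for r in (285,295,305,320): print(r,[ (u,*depthpt(c,[[u,r]],d)[0].round(3)) for u in (292,296,300,310,318,334,338,342,346)])
```

```text
[ 0.62655712 -0.23481066  0.04178713] -0.05423472418674759 [ 0.64294672 -0.37534851  0.13880741] 10.058427990237341
0.03 [[308.0, 262.0], [327.0, 261.0], [297.0, 262.0], [338.0, 261.0]]
0.04 [[308.0, 269.0], [328.0, 268.0], [296.0, 269.0], [340.0, 268.0]]
0.05 [[308.0, 276.0], [329.0, 276.0], [296.0, 276.0], [341.0, 276.0]]
0.06 [[308.0, 285.0], [330.0, 285.0], [295.0, 285.0], [343.0, 285.0]]
0.07 [[308.0, 295.0], [331.0, 294.0], [294.0, 295.0], [345.0, 294.0]]
0.09 [[307.0, 317.0], [333.0, 317.0], [292.0, 318.0], [349.0, 317.0]]
285 [(292, np.float64(0.614), np.float64(-0.224), np.float64(0.063)), (296, np.float64(0.616), np.float64(-0.224), np.float64(0.062)), (300, np.float64(0.618), np.float64(-0.226), np.float64(0.059)), (310, np.float64(0.622), np.float64(-0.231), np.float64(0.048)), (318, np.float64(0.626), np.float64(-0.23), np.float64(0.049)), (334, np.float64(0.633), np.float64(-0.225), np.float64(0.061)), (338, np.float64(0.635), np.float64(-0.225), np.float64(0.06)), (342, np.float64(0.637), np.float64(-0.224), np.float64(0.063)), (346, np.float64(0.639), np.float64(-0.22
[... 1088 characters left out ...]
0.636), np.float64(-0.226), np.float64(0.079)), (346, np.float64(0.637), np.float64(-0.224), np.float64(0.083))]
320 [(292, np.float64(0.616), np.float64(-0.225), np.float64(0.092)), (296, np.float64(0.617), np.float64(-0.225), np.float64(0.092)), (300, np.float64(0.619), np.float64(-0.225), np.float64(0.092)), (310, np.float64(0.622), np.float64(-0.25), np.float64(0.048)), (318, np.float64(0.626), np.float64(-0.25), np.float64(0.049)), (334, np.float64(0.632), np.float64(-0.225), np.float64(0.092)), (338, np.float64(0.633), np.float64(-0.225), np.float64(0.092)), (342, np.float64(0.635), np.float64(-0.225), np.float64(0.092)), (346, np.float64(0.636), np.float64(-0.223), np.float64(0.096))]
```

View pics/w6c.png

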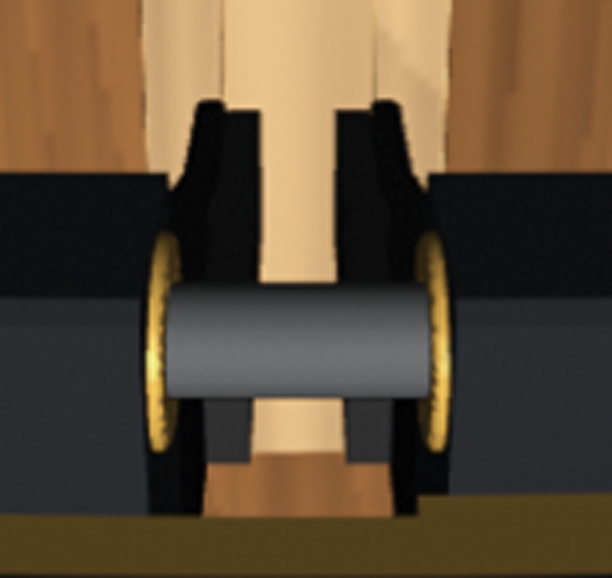

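Run:
```python
from h import *
im,d,c=snap('scene','s6.png'); K=c
s,p,a=pose()
for z in (.031,.042,.05,.06): print(z, proj(c,[[p[0]-.008,p[1]-.0095,z],[p[0]+.008,p[1]-.0095,z]]).round(1).tolist())
a=im[315:375,275:345][...,::-1]; cv2.imwrite('pics/s6c.png',cv2.resize(a,None,fx=10,fy=10,interpolation=cv2.INTER_NEAREST))
np.set_printoptions(linewidth=200,suppress=True)
for u in range(302,324,2):
  vs=np.arange(326,362,2); P=depthpt(c,[[u,v] for v in vs],d); print(u,(P[:,2]*1000).round(0).astype(int))
```

```text
0.031 [[305.3, 347.9], [311.2, 351.7]]
0.042 [[305.2, 345.4], [311.2, 349.2]]
0.05 [[305.2, 343.6], [311.2, 347.4]]
0.06 [[305.1, 341.3], [311.1, 345.1]]
302 [116 147 145  89   0   3   3  -2   2  28  26  52  51  47  37  29  27  25]
304 [116 147 146 151 146 137  73  63  25  49  50  49  50  49  44  33  26  24]
306 [110 109 153 153 150 140 133  66  53  51  51  50  50  48  49  41  33  23]
308 [160 155 153 153 151 149 142  62  53  49  50  51  51  49  49  45  31  26]
310 [165 153 154 152 155 152 144 136  54  51  51  52  50  47  39  32  28  25]
312 [169 158 155 149 155 155 149 142  76  67  50  51  47  36  31  26  28  23]
314 [169 165 154 151 151 152 154 146 136  69  61  44  36  26  24  24  27  28]
316 [171 171 164 153 153 977 150 146 137  48  42  34  25  27  25  29  23  28]
318 [171 175 167 154 155 150 149 145  51  39  30  23  26  28 977  26  21  15]
320 [150 170 174 164 144 143 146 143 140  29  26  24  27  23  27  18   6  -1]
322 [153 173 172 169 158  51  44 146 148  24  28  28  23  26  20   7   1  -2]
```

View pics/s6c.png

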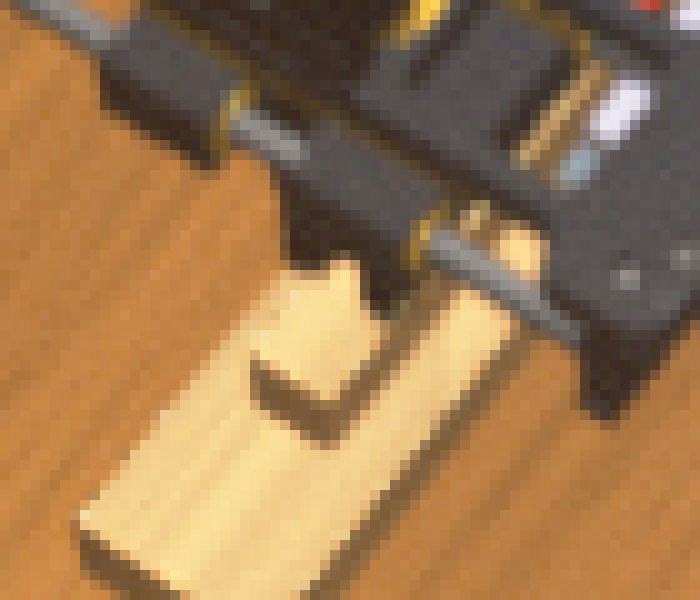

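The images disagree with the stated tip length. In both the wrist view (tips near row 282) and the scene view, the fingertips are at z≈0.057, above the key's top at 0.049, so the jaws closed over it without touching. I'll trust the images: open, go about 22 mm lower, and watch the force.

Call:
apply_moves(
  increments=[
    [[45, 0, 0, 0, 0], [45, 0, 0, 0, 0], [45, 0, 0, 0, 0], [45, 0, 0, 0, 0], [45, 0, 0, 0, 0], [45, 0, 0, 0, 0], [45, 0, 0, 0, 0], [45, 0, 0, 0.12, 0], [45, 0, 0, 0.12, 0], [45, 0, 0, 0.05, 0]],
  ],
)

```text
clock: 6.6
tool_pos: [0.6268, -0.2347, 0.023]
ee_rot: [1.0, -0.0, 0.008, 0.002]
wrist_force: [-0.3, -0.1, 0.5]
opening: 0.514
```

Run:
```python
from h import *
s,p,a=pose(); print(p,a,s['wrist_force'],s['opening']*87)
im,d,c=snap('wrist','w7.png')
np.set_printoptions(linewidth=200,suppress=True)
for u in (260,268,380,374): print(u,[tuple(depthpt(c,[[u,r]],d)[0].round(3)) for r in range(276,300,3)])
```

```text
[ 0.6268169  -0.23474791  0.02304887] -0.04922382812980011 [-0.28928357 -0.11989584  0.5099414 ] 44.681186680797
260 [(np.float64(0.594), np.float64(-0.238), np.float64(-0.001)), (np.float64(0.594), np.float64(-0.24), np.float64(0.0)), (np.float64(0.599), np.float64(-0.226), np.float64(0.037)), (np.float64(0.6), np.float64(-0.225), np.float64(0.041)), (np.float64(0.6), np.float64(-0.225), np.float64(0.045)), (np.float64(0.601), np.float64(-0.225), np.float64(0.049)), (np.float64(0.601), np.float64(-0.225), np.float64(0.05)), (np.float64(0.601), np.float64(-0.225), np.float64(0.053))]
268 [(np.float64(0.602), np.float64(-0.228), np.float64(0.024)), (np.float64(0.602), np.float64(-0.23), np.float64(0.024)), (np.float64(0.603), np.float64(-0.225), np.float64(0.037)), (np.float64(0.604), np.float64(-0.225), np.float64(0.041)), (np.float64(0.604), np.float64(-0.226), np.float64(0.042)), (np.float64(0.604), np.float64(-0.227), np.float64(0.043)), (np.float64(0.604), np.float64(-0.229), np.float64(0.043)), (np.float64(0.604), np.float64(-0.23), np.float64(0.044))]
380 [(np.float64(0.663), n
[... 241 characters left out ...]
float64(-0.224), np.float64(0.048)), (np.float64(0.653), np.float64(-0.224), np.float64(0.052)), (np.float64(0.653), np.float64(-0.224), np.float64(0.053)), (np.float64(0.653), np.float64(-0.226), np.float64(0.054))]
374 [(np.float64(0.659), np.float64(-0.238), np.float64(0.001)), (np.float64(0.66), np.float64(-0.241), np.float64(-0.001)), (np.float64(0.653), np.float64(-0.225), np.float64(0.039)), (np.float64(0.652), np.float64(-0.225), np.float64(0.042)), (np.float64(0.651), np.float64(-0.225), np.float64(0.046)), (np.float64(0.651), np.float64(-0.226), np.float64(0.048)), (np.float64(0.651), np.float64(-0.225), np.float64(0.052)), (np.float64(0.65), np.float64(-0.225), np.float64(0.054))]
```

View pics/w7.png

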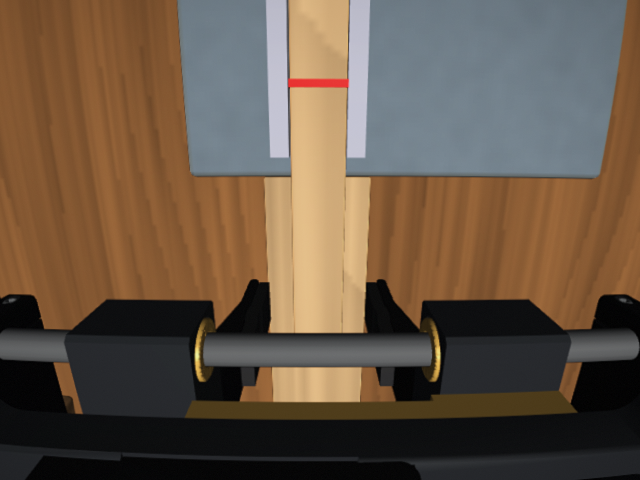

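Call:
apply_moves(
  increments=[
    [[45, 0, 0, 0.07, 0], [10, 0, 0, 0, 0], [10, 0, 0, 0, 0], [10, 0, 0, 0, 0], [10, 0, 0, 0, 0], [10, 0, 0, 0, 0], [10, 0, 0, 0, 0], [10, 0, 0, 0, 0]],
  ],
  grip_force=10,
)

```text
clock: 7.65
tool_pos: [0.6269, -0.2348, 0.0186]
ee_rot: [1.0, -0.0, 0.008, 0.002]
wrist_force: [-0.1, -0.9, -1.2]
opening: 0.252
```

Run:
```python
from h import *
s,p,a=pose(); print(p,a,s['wrist_force'],s['opening']*87)
im,d,c=snap('wrist','w8.png')
h=cv2.cvtColor(im,cv2.COLOR_RGB2HSV)[50:140,280:370]; m=((h[...,0]<6)|(h[...,0]>174))&(h[...,1]>150); ys,xs=np.nonzero(m); red=[xs.mean()+280,ys.mean()+50]; print(red,onplane(c,[red],.049))
g=cv2.cvtColor(im,cv2.COLOR_RGB2GRAY); 
for col in (275,280,354,360): 
    v=g[100:180,col].astype(float); i=np.argmin(np.diff(v)); print(col,100+i, onplane(c,[[col,100.5+i]],.035)[0,1])
```

```text
[ 0.62693422 -0.23484172  0.01858799] -0.049890919568833944 [-0.14163484 -0.85288652 -1.1550721 ] 21.905746618523327
[np.float64(317.5), np.float64(81.0)] [[ 0.62619237 -0.13906254  0.049     ]]
275 158 -0.16835027552704085
280 157 -0.16794831185408074
354 158 -0.16844790995874998
360 158 -0.16844674775510188
```

View pics/w8.png

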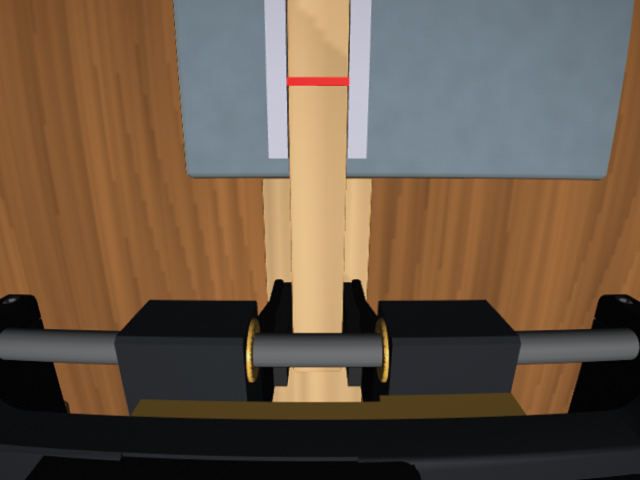

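Call:
apply_moves(
  increments=[
    [[10, 0, -0.12, 0, 0], [10, 0, -0.12, 0, 0], [10, 0, -0.12, 0, 0], [10, 0, 0, 0, 0]],
  ],
)

```text
clock: 8.2
tool_pos: [0.6271, -0.2111, 0.0185]
ee_rot: [1.0, -0.0, 0.008, 0.002]
wrist_force: [-0.1, 0.5, -0.2]
opening: 0.255
```

Run:
```python
from h import *
s,p,a=pose(); print(p,a,s['wrist_force'],s['opening']*87)
im,d,c=snap('scene','s9.png')
a=im[180:400,220:440][...,::-1]; cv2.imwrite('pics/s9c.png',cv2.resize(a,(600,600),interpolation=cv2.INTER_CUBIC))
im,d,c=snap('top','t9.png')
a=im[80:260,280:460][...,::-1]; cv2.imwrite('pics/t9c.png',cv2.resize(a,(600,600),interpolation=cv2.INTER_CUBIC))
im,d,c=snap('wrist','w9.png')
h=cv2.cvtColor(im,cv2.COLOR_RGB2HSV)[0:140,280:370]; m=((h[...,0]<6)|(h[...,0]>174))&(h[...,1]>150); ys,xs=np.nonzero(m); red=[xs.mean()+280,ys.mean()]; print(red,onplane(c,[red],.049))
g=cv2.cvtColor(im,cv2.COLOR_RGB2GRAY); 
for col in (275,280,354,360): 
    v=g[100:280,col].astype(float); i=np.argmin(np.diff(v)); print(col,100+i, onplane(c,[[col,100.5+i]],.035)[0,1])
```

```text
[ 0.62708288 -0.21105344  0.0184748 ] -0.009242902792536053 [-0.08545264  0.49749998 -0.22905294] 22.185767339729402
[np.float64(317.5), np.float64(81.0)] [[ 0.62617294 -0.11607047  0.049     ]]
275 211 -0.1681251422556764
280 278 -0.19977250857913775
354 278 -0.20005891320983424
360 224 -0.17420793799423184
```

View pics/s9c.png

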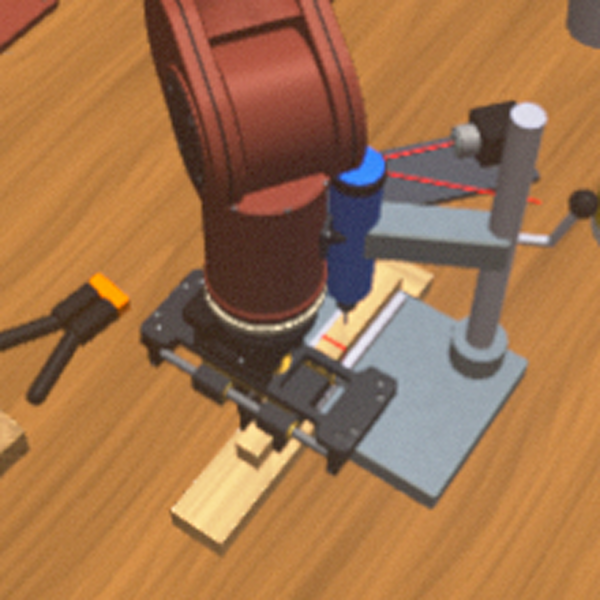

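View pics/t9c.png

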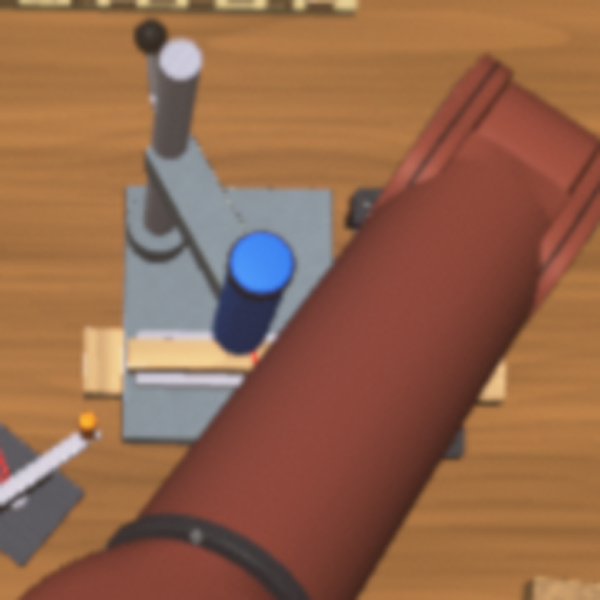

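View pics/w9.png

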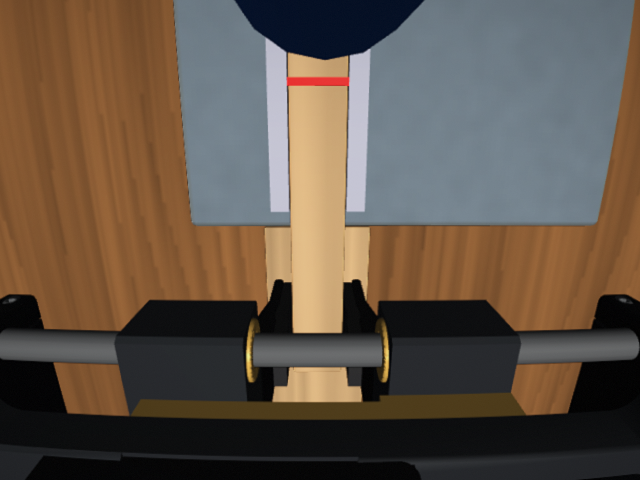

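Run:
```python
from h import *
for n in ('scene','top'):
    im,d,c=snap(n)
    hsv=cv2.cvtColor(im,cv2.COLOR_RGB2HSV)
    m=((hsv[...,0]<8)|(hsv[...,0]>172))&(hsv[...,1]>90)&(hsv[...,2]<170)&(d>0)
    m=cv2.erode(m.astype(np.uint8),np.ones((3,3)))>0
    v,u=np.nonzero(m); P=depthpt(c,np.c_[u,v],d)
    r=np.hypot(P[:,0]-.627,P[:,1]+.0985)
    for lo,hi in ((.12,.16),(.16,.2),(.2,.24),(.24,.28),(.28,.32),(.32,.36),(.36,.42)):
        k=(P[:,2]>lo)&(P[:,2]<hi)&(r<.2)
        if k.any(): i=np.argmin(np.where(k,r,9)); print(n,lo,hi,k.sum(),r[i].round(4),P[i].round(3))
    v,u=np.nonzero((hsv[...,0]>100)&(hsv[...,0]<125)&(hsv[...,1]>150)&(d>0)); P=depthpt(c,np.c_[u,v],d); k=(np.hypot(P[:,0]-.627,P[:,1]+.0985)<.06)&(P[:,2]>.1); print('drill head',P[k].min(0),P[k].max(0),np.median(P[k],0))
    k&=P[:,2]>.245; print(P[k].mean(0))
```

```text
scene 0.24 0.28 16 0.1191 [ 0.666 -0.211  0.27 ]
scene 0.28 0.32 36 0.1108 [ 0.664 -0.203  0.281]
scene 0.32 0.36 42 0.1115 [ 0.663 -0.204  0.335]
scene 0.36 0.42 47 0.1195 [ 0.666 -0.211  0.36 ]
drill head [ 0.62492207 -0.11845059  0.25722582] [ 0.64733673 -0.08097222  0.26356218] [ 0.63637342 -0.1000286   0.26047249]
[ 0.63643843 -0.09964931  0.26044327]
top 0.36 0.42 1 0.1165 [ 0.667 -0.208  0.416]
drill head [ 0.60729855 -0.11731356  0.25584069] [ 0.64425659 -0.08012142  0.26602587] [ 0.62537104 -0.09853872  0.2604044 ]
[ 0.62542482 -0.09851658  0.26041331]
```

Run:
```python
from h import *
im,d,c=snap('scene')
np.set_printoptions(suppress=True)
for u,v in [(337,267),(339,268),(341,268),(343,268),(336,262),(336,274),(330,268),(350,262)]: print(u,v,im[v,u],depthpt(c,[[u,v]],d)[0].round(3))
a=im[225:300,310:380][...,::-1]; cv2.imwrite('pics/s10c.png',cv2.resize(a,None,fx=8,fy=8,interpolation=cv2.INTER_NEAREST))
im,d,c=snap('top')
hs=d
v,u=np.mgrid[100:240,280:440]; P=depthpt(c,np.c_[u.ravel(),v.ravel()],d); k=(np.hypot(P[:,0]-.626,P[:,1]+.0985)<.14)&(P[:,2]>.27)
print(P[k].min(0),P[k].max(0));
```

```text
337 267 [60 47 45] [ 0.666 -0.208  0.314]
339 268 [54 45 42] [ 0.667 -0.203  0.307]
341 268 [59 43 43] [ 0.669 -0.2    0.305]
343 268 [57 46 42] [ 0.672 -0.197  0.304]
336 262 [81 50 46] [ 0.664 -0.208  0.326]
336 274 [68 47 44] [ 0.663 -0.205  0.289]
330 268 [79 46 38] [ 0.663 -0.226  0.327]
350 262 [50 59 96] [ 0.64  -0.116  0.216]
[ 0.48611689 -0.21833985  0.27111539] [ 0.72685196 -0.03186568  0.55831688]
```

View pics/s10c.png

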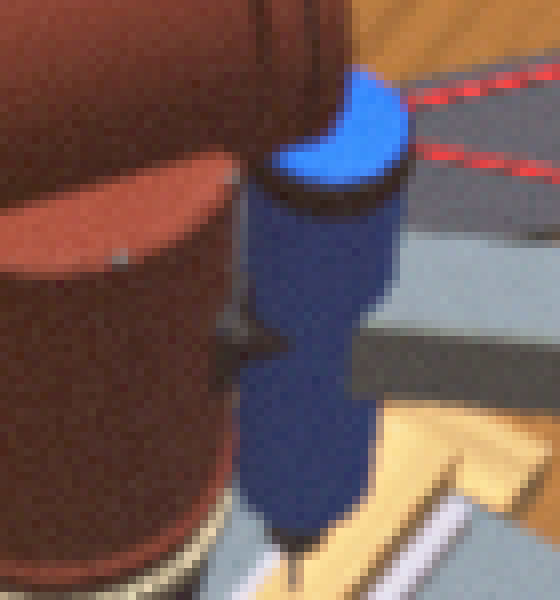

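Call:
apply_moves(
  increments=[
    [[10, 0, -0.12, 0, 0], [10, 0, -0.13, 0, 0], [10, 0, 0, 0, 0]],
  ],
)

```text
clock: 8.93
tool_pos: [0.6268, -0.1967, 0.0184]
ee_rot: [1.0, -0.001, 0.008, 0.002]
wrist_force: [-0.7, -0.0, -0.2]
opening: 0.25
```

```bash
cat > bit.py <<'E'
from h import *
import sys
n=sys.argv[1]
s,p,a=pose(); print(p,a,s['wrist_force'],s['opening']*87,s['clock'])
im,d,c=snap('scene','s%s.png'%n)
a=im[250:330,310:400][...,::-1]; cv2.imwrite('pics/s%sc.png'%n,cv2.resize(a,None,fx=7,fy=7,interpolation=cv2.INTER_CUBIC))
print('expected red uv for y=-.098:',proj(c,[[.626,-.0985,.049],[.626,-.0985,.057]]))
im,d,c=snap('wrist','w%s.png'%n)
h=cv2.cvtColor(im,cv2.COLOR_RGB2HSV)[0:140,280:370]; m=((h[...,0]<6)|(h[...,0]>174))&(h[...,1]>150); ys,xs=np.nonzero(m); red=[xs.mean()+280,ys.mean()]; print(red,onplane(c,[red],.049))
E
python3 bit.py 11
```

```text
[ 0.62676824 -0.19674834  0.01844614] -0.131871423662505 [-0.65775581 -0.04152534 -0.15271254] 21.767484415490085 8.925
expected red uv for y=-.098: [[344.86992469 300.11954683]
 [345.03388716 298.14101803]]
[np.float64(310.6802030456853), np.float64(81.50761421319797)] [[ 0.62364885 -0.10143809  0.049     ]]
```

View pics/s11c.png

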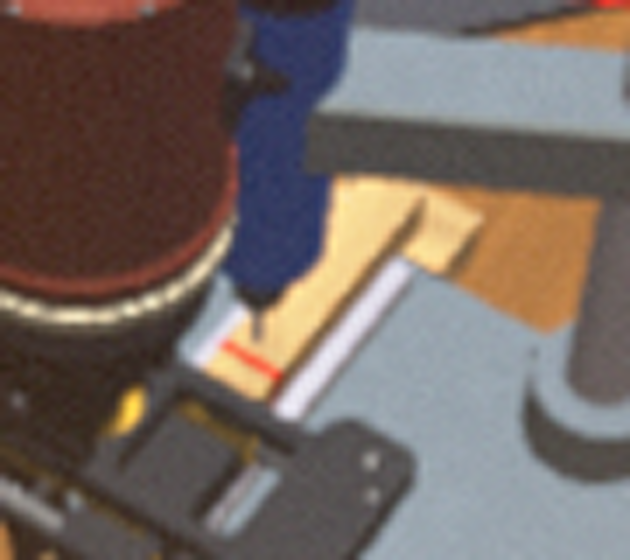

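View pics/w11.png

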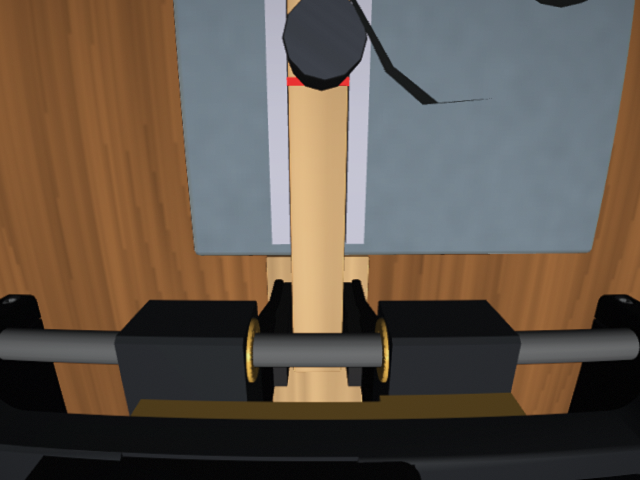

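Run:
```python
from h import *
c=vision.get_calibration('scene')
f=lambda u,v:[310+(u+.5)/7-.5,250+(v+.5)/7-.5]
print(onplane(c,[f(251,360),f(222,343),f(280,378)],.049),onplane(c,[f(260,340),f(259,337)],.057))
w=vision.get_calibration('wrist'); print(onplane(w,[[318,81.5]],.049),onplane(w,[[275,243.5],[355,243.5]],.035),onplane(w,[[300,253]],.025))
```

```text
[[ 0.62840774 -0.0998185   0.049     ]
 [ 0.61680625 -0.09967496  0.049     ]
 [ 0.64013934 -0.10029653  0.049     ]] [[ 0.62917173 -0.09626027  0.057     ]
 [ 0.62824755 -0.09544327  0.057     ]]
[[ 0.62627906 -0.10178299  0.049     ]] [[ 0.60715451 -0.1682751   0.035     ]
 [ 0.64296018 -0.16858179  0.035     ]] [[ 0.61791821 -0.17644425  0.025     ]]
```

Call:
apply_moves(
  increments=[
    [[10, 0, -0.055, 0, 0], [10, 0, 0, 0, 0], [10, 0, 0, 0, 0]],
  ],
)

```text
clock: 9.4
tool_pos: [0.6266, -0.1942, 0.0184]
ee_rot: [1.0, -0.002, 0.008, 0.002]
wrist_force: [0.0, 0.4, -0.6]
opening: 0.248
```

```bash
python3 bit.py 12
```

```text
[ 0.62655345 -0.19422248  0.01844606] -0.189055132326645 [ 0.00730113  0.43822755 -0.60904213] 21.57024597759434 9.4
expected red uv for y=-.098: [[344.86992469 300.11954683]
 [345.03388716 298.14101803]]
[np.float64(289.45098039215685), np.float64(81.50980392156863)] [[ 0.61586529 -0.09856712  0.049     ]]
```

View pics/s12c.png

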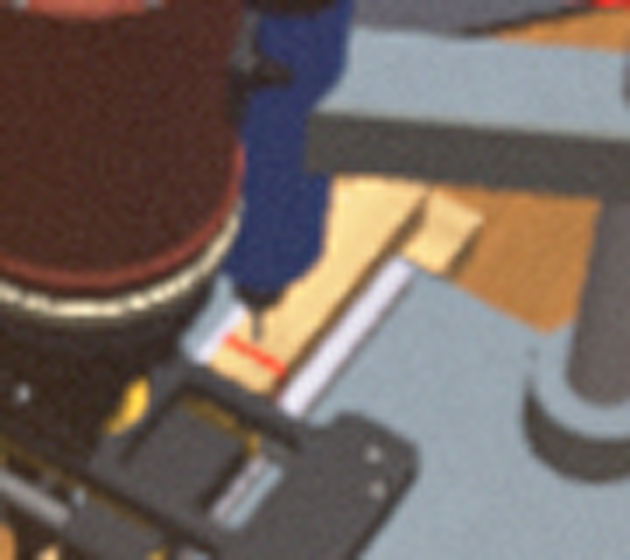

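View pics/w12.png

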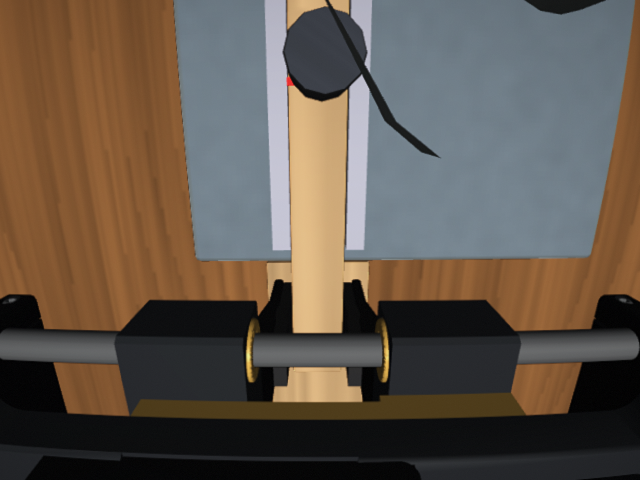

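Call:
apply_moves(
  increments=[
    [[10, 0, -0.02, 0, 0], [10, 0, 0, 0, 0], [50, 0, 0, 0, 0], [50, 0, 0, 0, 0], [50, 0, 0, 0, 0], [50, 0, 0, 0, 0], [50, 0, 0, 0, 0], [50, 0, 0, 0, 0]],
  ],
)

```text
clock: 10.5
tool_pos: [0.6266, -0.1931, 0.0185]
ee_rot: [1.0, -0.002, 0.009, 0.002]
wrist_force: [-0.2, -0.8, -0.4]
opening: 0.572
```

```bash
python3 bit.py 13;python3 - <<'E'
from h import *
plan([(.626,-.20,.13,0),(.48,-.20,.2,0),(.46,-.03,.2,0)],50)
E
```

```text
[ 0.62663896 -0.19311531  0.01853127] -0.20204368568342157 [-0.16661432 -0.84783025 -0.3866392 ] 49.80126854783537 10.5
expected red uv for y=-.098: [[344.86992469 300.11954683]
 [345.03388716 298.14101803]]
[np.float64(288.3333333333333), np.float64(82.11111111111111)] [[ 0.61552499 -0.09766997  0.049     ]]
[50,-0.00,0.04,-0.62,-0.01],
[50,-0.00,0.04,-0.62,-0.01],
[50,-0.00,0.04,-0.62,-0.01],
# at [ 0.626 -0.2    0.13 ] -0.0
[50,-0.81,0.00,-0.39,-0.00],
[50,-0.81,0.00,-0.39,-0.00],
[50,-0.81,0.00,-0.39,-0.00],
# at [ 0.48 -0.2   0.2 ] -0.0
[50,-0.08,-0.71,-0.00,-0.00],
[50,-0.08,-0.71,-0.00,-0.00],
[50,-0.08,-0.71,-0.00,-0.00],
[50,-0.08,-0.71,-0.00,-0.00],
# at [ 0.46 -0.03  0.2 ] -0.0
```

View pics/s13c.png

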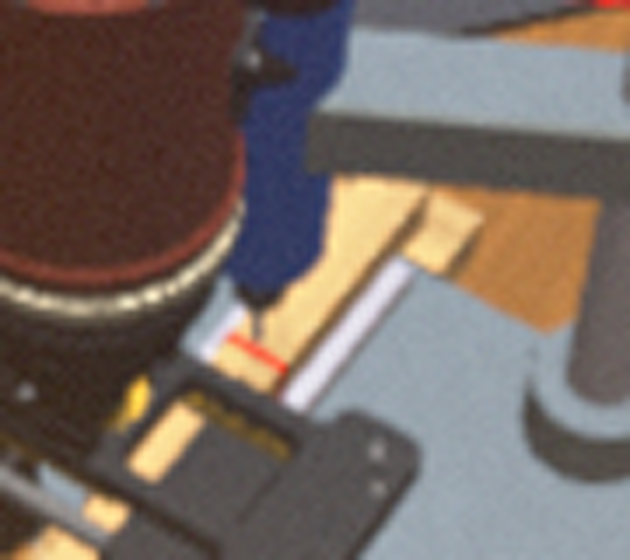

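View pics/w13.png

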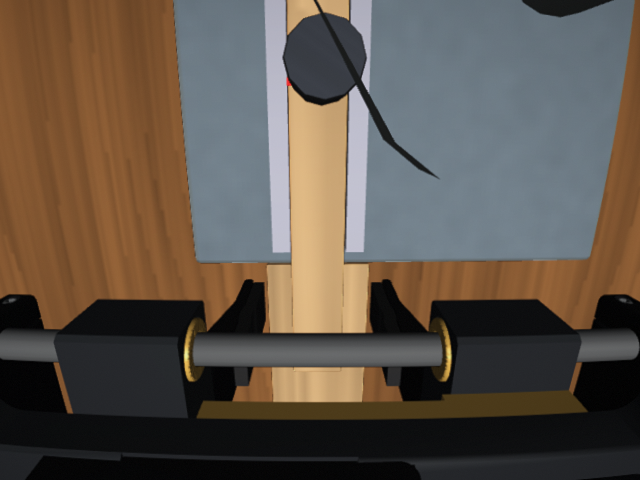

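Call:
apply_moves(
  increments=[
    [[50, 0, 0, -0.3, 0], [50, 0, 0.05, -0.6, 0], [50, 0, 0.05, -0.7, 0], [50, -0.3, 0, -0.4, 0], [50, -0.8, 0, 0, 0], [50, -0.8, -0.2, 0, 0], [50, -0.5, -0.5, 0, 0], [50, 0, 0, 0, 0], [50, 0, 0, 0, 0]],
  ],
)

```text
clock: 11.72
tool_pos: [0.4788, -0.1583, 0.1483]
ee_rot: [1.0, -0.003, 0.013, 0.001]
wrist_force: [0.8, 0.3, 0.1]
opening: 0.571
```

Run:
```python
from h import *
s,p,a=pose(); print(p,a,s['wrist_force'],s['opening']*87)
im,d,c=snap('wrist','w14.png'); np.savez('pics/w14.npz',p=im,d=d)
im,d,c=snap('scene','s14.png'); a=im[250:340,310:410][...,::-1]; cv2.imwrite('pics/s14c.png',cv2.resize(a,None,fx=6.5,fy=6.5,interpolation=cv2.INTER_CUBIC))
```

```text
[ 0.47881207 -0.15828989  0.14826655] -0.38685016231213776 [0.80862962 0.2790422  0.1430072 ] 49.68147526240775
```

View pics/w14.png

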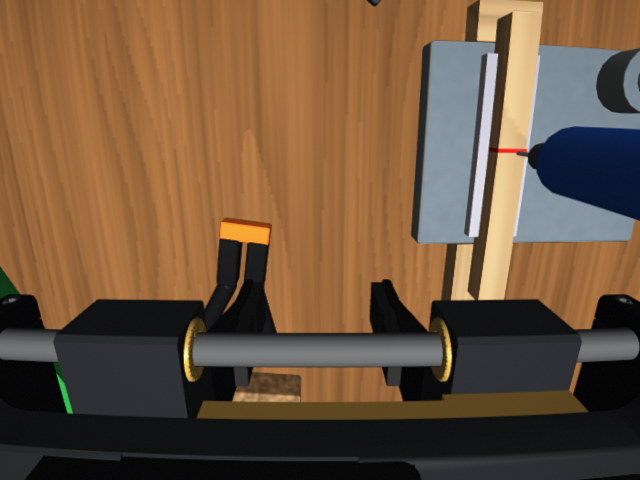

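View pics/s14c.png

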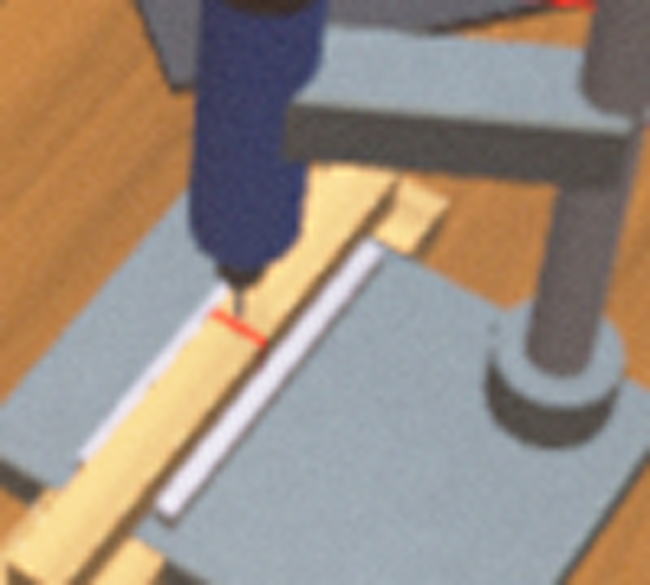

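Run:
```python
from h import *
c=vision.get_calibration('wrist'); w=np.load('pics/w14.npz'); im=w['p']
a=im[120:190,470:570][...,::-1]; cv2.imwrite('pics/w14c.png',cv2.resize(a,None,fx=8,fy=8,interpolation=cv2.INTER_CUBIC))
h=cv2.cvtColor(im,cv2.COLOR_RGB2HSV)[130:170,480:540]; m=((h[...,0]<6)|(h[...,0]>174))&(h[...,1]>150); ys,xs=np.nonzero(m); print(len(xs),xs.min()+480,xs.max()+480)
for u in range(xs.min(),xs.max()+1,3): print(u+480,(ys[xs==u]+130).tolist(), end=' ')
f=lambda y,x:0
print()
print(onplane(c,[[500,150.5],[510,150.5],[525,150.5]],.049), depthpt(c,[[510,150],[524,151],[492,150]],w['d']))
print('tip',onplane(c,[[518,153.5]],.057), 'rail ends near side', onplane(c,[[470,236.5],[489,55]],.035))
```

```text
133 490 526
490 [147, 148, 149, 150] 493 [148, 149, 150, 151] 496 [148, 149, 150, 151, 152] 499 [149, 150, 151, 152] 502 [149, 150, 151, 152] 505 [149, 150, 151, 152] 508 [149, 150, 151, 152] 511 [149, 150, 151, 152] 514 [149, 150, 151, 152] 517 [149, 150, 151] 520 [149, 150] 523 [149, 150, 151] 526 [150] 
[[ 0.6161133  -0.09781594  0.049     ]
 [ 0.62387046 -0.09775597  0.049     ]
 [ 0.63562184 -0.09764972  0.049     ]] [[ 0.6238277  -0.09739249  0.04899186]
 [ 0.6258008  -0.0968302   0.06463848]
 [ 0.61423919 -0.09815262  0.04016532]]
tip [[ 0.62590034 -0.09923165  0.057     ]] rail ends near side [[ 0.6066683  -0.1683376   0.035     ]
 [ 0.60723107 -0.03012353  0.035     ]]
```

View pics/w14c.png

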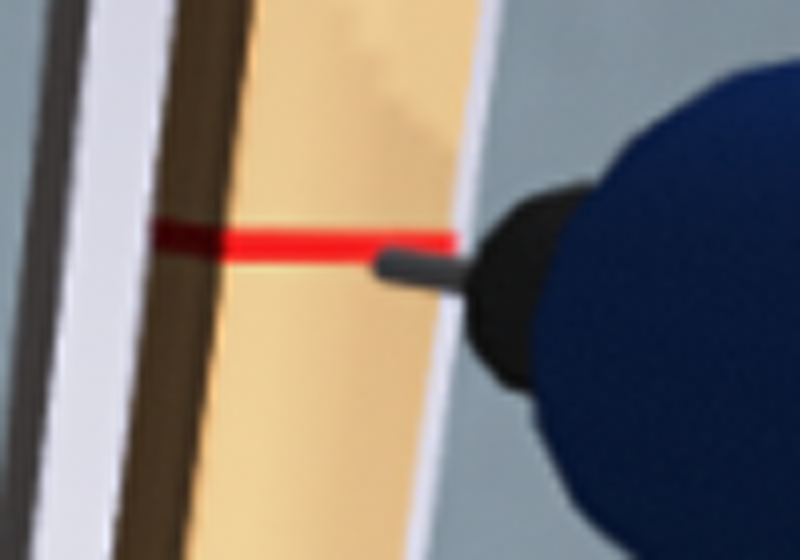

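Call:
apply_moves(
  increments=[
    [[60, 0, -0.7, -0.5, 0], [60, 0, -0.8, -0.4, 0], [60, 0, -0.8, 0, 0], [60, 0, -0.6, 0, 0], [60, 0, 0, 0, 0], [60, 0, 0, 0, 0], [60, 0, 0, 0, 0]],
  ],
)

```text
clock: 12.7
tool_pos: [0.4834, 0.0143, 0.2028]
ee_rot: [1.0, -0.01, 0.012, 0.006]
wrist_force: [-0.2, -0.3, -0.8]
opening: 0.687
```

Run:
```python
from h import *
s,p,a=pose(); print(p,a,s['wrist_force'],s['opening']*87)
im,d,c=snap('wrist','w15.png'); np.savez('pics/w15.npz',p=im,d=d)
```

```text
[0.48341882 0.0143069  0.20279058] -1.1033470189554764 [-0.23412565 -0.30097176 -0.79768068] 59.77840637002852
```

View pics/w15.png

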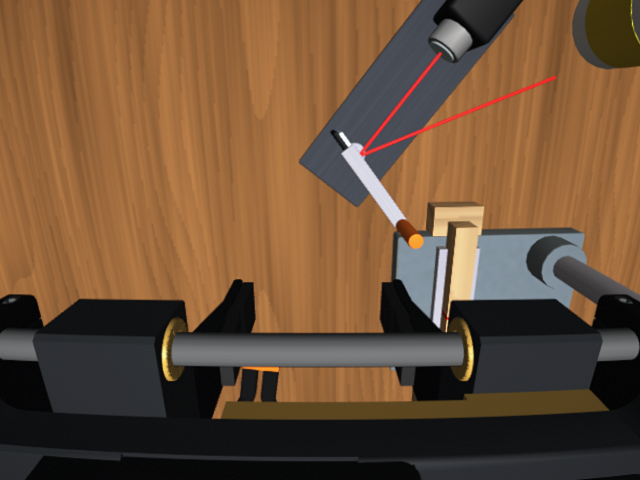

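Run:
```python
from h import *
c=vision.get_calibration('wrist'); w=np.load('pics/w15.npz'); im=w['p']
a=im[110:260,300:450][...,::-1]; cv2.imwrite('pics/w15c.png',cv2.resize(a,None,fx=4,fy=4,interpolation=cv2.INTER_CUBIC))
pin=onplane(c,[[415.5,241]],.116)[0]; print('pin',pin,depthpt(c,[[415,241],[405,227],[380,195]],w['d']))
P=onplane(c,[[361.5,153.5],[556,77],[441,54]],.042); print(P); 
ax=P[0]; 
for q in P[1:]: print(np.linalg.norm(q-ax),np.degrees(np.arctan2(*(q-ax)[1::-1])))
e=onplane(c,[[300,161],[360,206],[430,0]],.01); print(e, np.degrees(np.arctan2(*(e[2]-e[0])[1::-1])), np.linalg.norm(e[1]-e[0]))
print('pin-axis dist',np.linalg.norm((pin-ax)[:2]),np.degrees(np.arctan2(*(pin-ax)[1::-1])))
```

```text
pin [0.55795004 0.00822862 0.116     ] [[0.55780653 0.00796933 0.1152031 ]
 [0.55504754 0.01298326 0.094833  ]
 [0.53879479 0.03430357 0.07134036]]
[[0.5269315  0.06584725 0.042     ]
 [0.69762699 0.13051813 0.042     ]
 [0.59302619 0.1474067  0.042     ]]
0.18253567931073675 20.7500437360663
0.10497834245924928 50.979151900960154
[[0.47187276 0.05694437 0.01      ]
 [0.53054654 0.01096688 0.01      ]
 [0.59142766 0.19751121 0.01      ]] 49.61817312619205 0.07454221171375072
pin-axis dist 0.06543741818218694 -61.704542327446056
```

View pics/w15c.png

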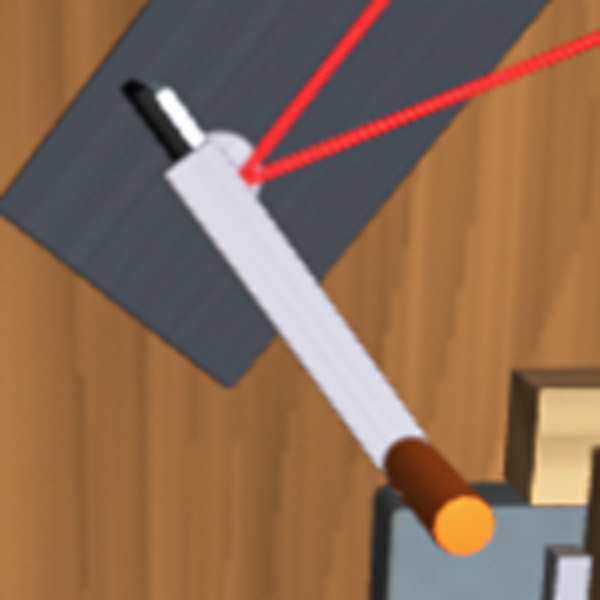

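Call:
apply_moves(
  increments=[
    [[40, 0.6, 0.04, 0.3, 0], [40, 0.64, 0.04, 0.3, 0], [40, 0, 0, 0.3, 0], [40, 0, 0, 0.3, 0], [40, 0, 0, 0, 0], [40, 0, 0, 0, 0]],
  ],
)

```text
clock: 13.5
tool_pos: [0.561, 0.0035, 0.1314]
ee_rot: [1.0, -0.012, 0.013, 0.005]
wrist_force: [-1.1, 0.2, 0.7]
opening: 0.462
```

Run:
```python
from h import *
s,p,a=pose(); print(p,a,s['wrist_force'],s['opening']*87)
im,d,c=snap('wrist','w16.png')
print(proj(c,[[.558,.008,.116],[.558,.008,.08]]))
```

```text
[0.5610395  0.00345554 0.1314273 ] -1.388699703385408 [-1.07891052  0.20723985  0.73678723] 40.21900547890978
[[311.55763295 267.55281652]
 [310.90065451 246.16200729]]
```

View pics/w16.png

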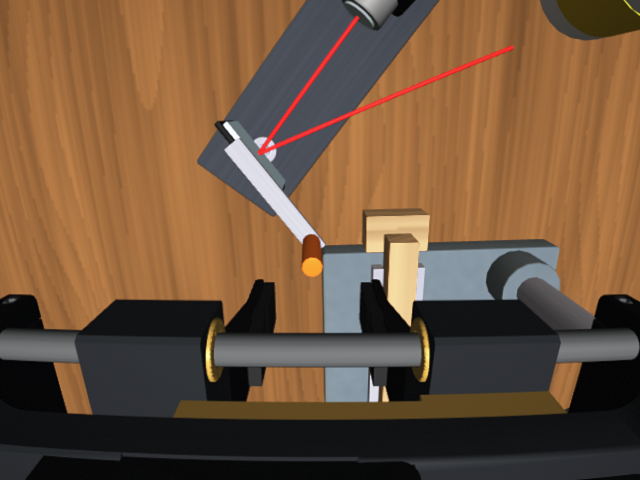

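Call:
apply_moves(
  increments=[
    [[40, -0.05, -0.08, 0.1, 0], [40, 0, 0, 0.3, 0], [40, 0, 0, 0.3, 0], [40, 0, 0, 0.25, 0], [40, 0, 0, 0, 0], [40, 0, 0, 0, 0]],
  ],
)

```text
clock: 14.3
tool_pos: [0.5592, 0.0087, 0.0706]
ee_rot: [1.0, -0.012, 0.013, 0.005]
wrist_force: [0.8, 0.2, 0.2]
opening: 0.455
```

Run:
```python
from h import *
s,p,a=pose(); print(p,a,s['wrist_force'],s['opening']*87)
im,d,c=snap('wrist','w17.png')
for u in (270,262,366,372): print(u,[tuple(depthpt(c,[[u,r]],d)[0].round(3)) for r in range(280,292,3)])
```

```text
[0.55919434 0.00868808 0.07059029] -1.3431825586032242 [0.84628975 0.18211736 0.21593221] 39.587926631470815
270 [(np.float64(0.526), np.float64(-0.018), np.float64(-0.001)), (np.float64(0.536), np.float64(0.018), np.float64(0.085)), (np.float64(0.537), np.float64(0.019), np.float64(0.09)), (np.float64(0.537), np.float64(0.019), np.float64(0.092))]
262 [(np.float64(0.533), np.float64(0.021), np.float64(0.086)), (np.float64(0.533), np.float64(0.02), np.float64(0.089)), (np.float64(0.533), np.float64(0.02), np.float64(0.091)), (np.float64(0.534), np.float64(0.019), np.float64(0.093))]
366 [(np.float64(0.594), np.float64(-0.019), np.float64(0.003)), (np.float64(0.581), np.float64(0.017), np.float64(0.087)), (np.float64(0.581), np.float64(0.018), np.float64(0.091)), (np.float64(0.58), np.float64(0.018), np.float64(0.094))]
372 [(np.float64(0.584), np.float64(0.02), np.float64(0.089)), (np.float64(0.583), np.float64(0.019), np.float64(0.091)), (np.float64(0.584), np.float64(0.017), np.float64(0.09)), (np.float64(0.583), np.float64(0.018), np.float64(0.094))]
```

View pics/w17.png

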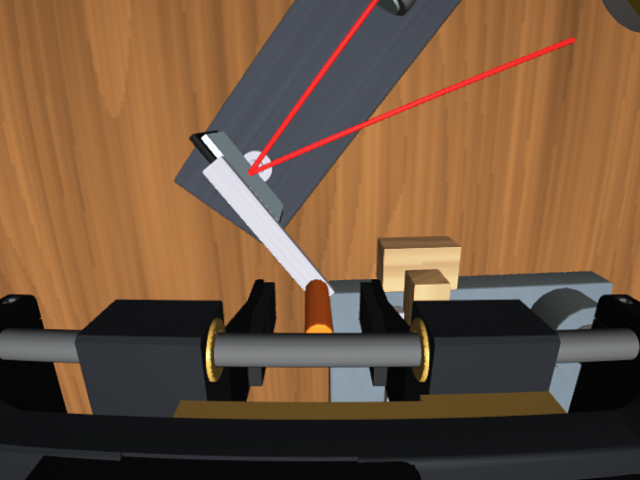

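Call:
apply_moves(
  increments=[
    [[5, 0, 0, 0, 0], [5, 0, 0, 0, 0], [5, 0, 0, 0, 0], [5, 0, 0, 0, 0], [5, 0, 0, 0, 0], [5, 0, 0, 0, 0], [5, 0, 0, 0, 0], [5, 0, 0, 0, 0]],
  ],
  grip_force=15,
)

```text
clock: 15.35
tool_pos: [0.5595, 0.0089, 0.0718]
ee_rot: [1.0, -0.012, 0.014, 0.004]
wrist_force: [-0.4, -1.4, 0.7]
opening: 0.128
```

Run:
```python
from h import *
s,p,a=pose(); print(p,a,s['wrist_force'],s['opening']*87)
im,d,c=snap('wrist','w18.png')
```

```text
[0.55952848 0.0088706  0.07184608] -1.3415426772170553 [-0.3878261  -1.38351618  0.69397607] 11.137856466784294
```

View pics/w18.png

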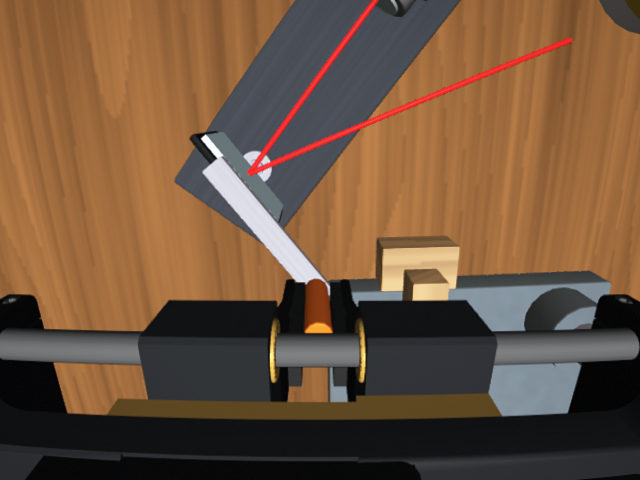

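Call:
apply_moves(
  increments=[
    [[5, -0.12, 0.06, 0, 0], [5, -0.125, 0.047, 0, 0], [5, -0.13, 0.03, 0, 0], [5, -0.133, 0.015, 0, 0], [5, 0, 0, 0, 0]],
  ],
)

```text
clock: 16.02
tool_pos: [0.5304, -0.0034, 0.0719]
ee_rot: [1.0, -0.013, 0.018, 0.005]
wrist_force: [3.7, -0.9, -5.3]
opening: 0.131
```

```bash
cat > mir.py <<'E'
from h import *
import sys
n=sys.argv[1]
s,p,a=pose(); print(p,round(a,2),s['wrist_force'],s['opening']*87,s['clock'])
print('pin ang by tcp',np.degrees(np.arctan2(p[1]-.066,p[0]-.527)),np.hypot(p[1]-.066,p[0]-.527))
im,d,c=snap('wrist','w%s.png'%n); np.savez('pics/w%s.npz'%n,p=im,d=d)
im,d,c=snap('top','t%s.png'%n); a=im[100:260,220:440][...,::-1]; cv2.imwrite('pics/t%sc.png'%n,cv2.resize(a,None,fx=3.6,fy=3.6,interpolation=cv2.INTER_CUBIC))
im,d,c=snap('scene','s%s.png'%n); a=im[180:380,250:480][...,::-1]; cv2.imwrite('pics/s%sc.png'%n,cv2.resize(a,None,fx=3,fy=3,interpolation=cv2.INTER_CUBIC))
E
python3 mir.py 19
```

```text
[ 0.53038117 -0.00340425  0.07193328] -1.53 [ 3.70161838 -0.93191097 -5.25619437] 11.433909100635379 16.025
pin ang by tcp -87.21092132692935 0.06948656570774966
```

View pics/w19.png

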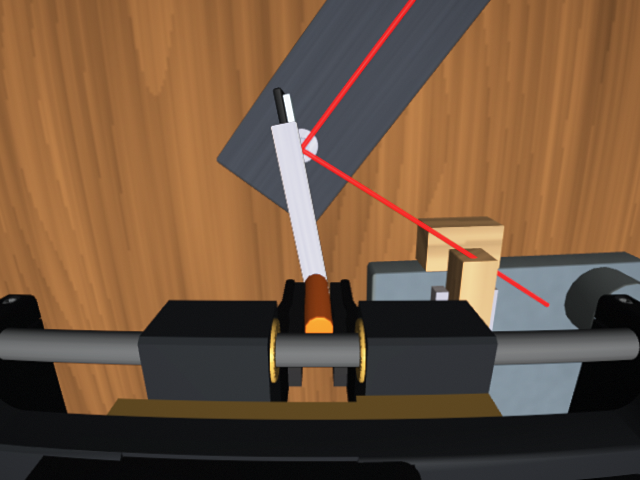

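View pics/t19c.png

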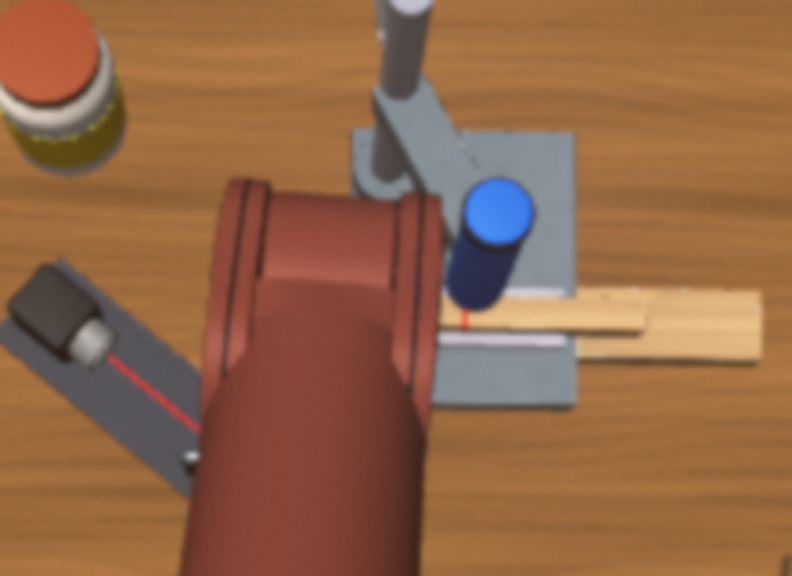

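```bash
cat > ang.py <<'E'
from h import *
import sys
uv=[list(map(float,x.split(','))) for x in sys.argv[1:]]
c=vision.get_calibration('wrist'); P=onplane(c,uv,.042); print(P.round(4))
v=P[1]-P[0]; print('ray ang',np.degrees(np.arctan2(v[1],v[0])),np.linalg.norm(v))
m=np.array([.615,-.098,.042])
for o in (P[0],np.array([.527,.066,.042])):
    w=m-o; th=np.arctan2(v[1],v[0]); print('want',np.degrees(np.arctan2(w[1],w[0])),'miss mm',1000*(-np.sin(th)*w[0]+np.cos(th)*w[1]))
E
python3 ang.py 303,151 548,304.5
```

```text
[[ 0.5256  0.0626  0.042 ]
 [ 0.6795 -0.0372  0.042 ]]
ray ang -32.976261452903564 0.1834795945144153
want -60.89683931292019 miss mm -86.08556603222405
want -61.78264414527071 miss mm -89.68131514196303
```

Call:
apply_moves(
  increments=[
    [[5, -0.11, -0.02, 0, 0], [5, -0.12, -0.03, 0, 0], [5, 0, 0, 0, 0]],
  ],
)

```text
clock: 16.55
tool_pos: [0.519, -0.0028, 0.072]
ee_rot: [1.0, -0.014, 0.02, 0.008]
wrist_force: [4.3, 0.7, -6.2]
opening: 0.138
```

```bash
python3 mir.py 20
```

```text
[ 0.51903507 -0.00284291  0.07200673] -1.62 [ 4.30570821  0.70066552 -6.19584787] 12.037759299970046 16.55
pin ang by tcp -96.59961615450379 0.06930214017795715
```

View pics/w20.png

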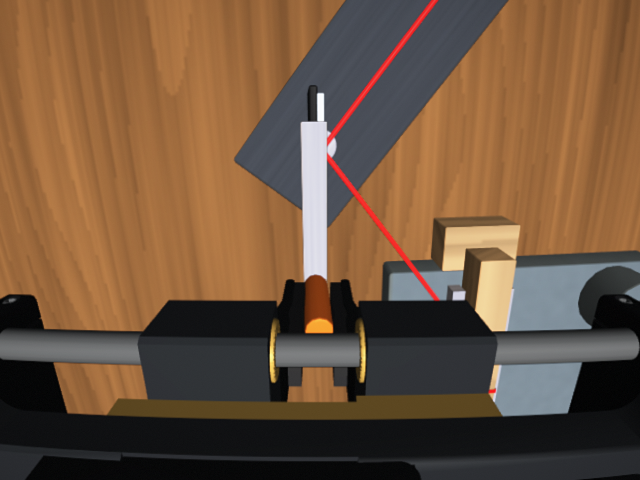

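View pics/s20c.png

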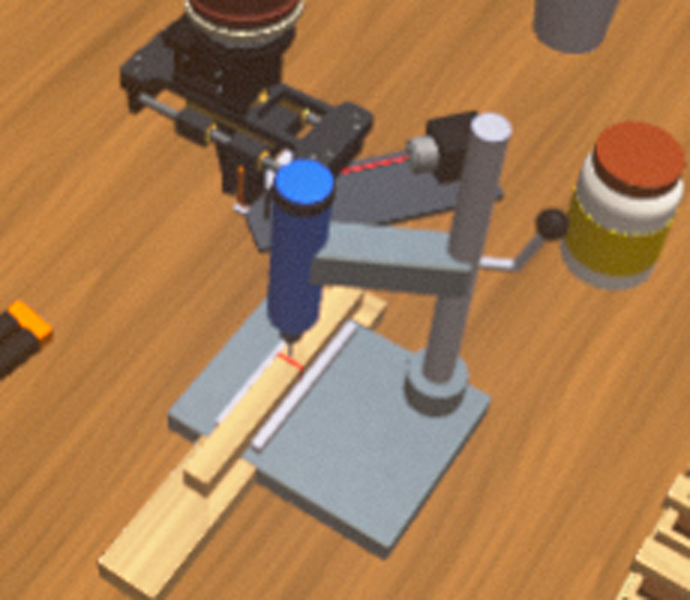

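```bash
python3 ang.py 328,151 438,301
```

```text
[[ 0.5275  0.0627  0.042 ]
 [ 0.5942 -0.0304  0.042 ]]
ray ang -54.35692663610098 0.11449594647836983
want -61.43281255118362 miss mm -22.533477687136898
want -61.78264414527071 miss mm -24.054051943422166
```

Call:
apply_moves(
  increments=[
    [[5, -0.08, -0.02, 0, 0], [5, 0, 0, 0, 0]],
  ],
)

```text
clock: 16.95
tool_pos: [0.5153, -0.0027, 0.072]
ee_rot: [1.0, -0.015, 0.02, 0.008]
wrist_force: [5.9, -0.9, -7.1]
opening: 0.134
```

```bash
python3 mir.py 21
```

```text
[ 0.51533239 -0.00265931  0.07202367] -1.65 [ 5.91182396 -0.90236701 -7.08186155] 11.627653123183743 16.95
pin ang by tcp -99.64441808995095 0.06964361667270304
```

View pics/w21.png

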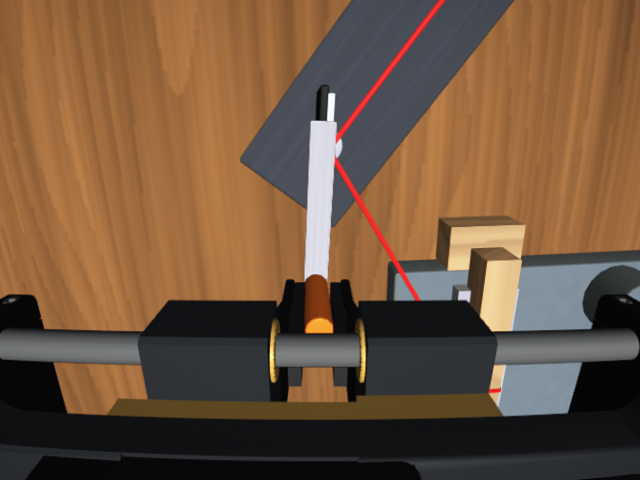

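```bash
cat > fit.py <<'E'
from h import *
import sys
n=sys.argv[1]
c=vision.get_calibration('wrist'); im=np.load('pics/w%s.npz'%n)['p']
h=cv2.cvtColor(im,cv2.COLOR_RGB2HSV); m=((h[...,0]<6)|(h[...,0]>174))&(h[...,1]>170)&(h[...,2]>150)
def seg(r0,r1):
    ys,xs=np.nonzero(m[r0:r1,300:480]); P=onplane(c,np.c_[xs+300,ys+r0],.042)[:,:2]
    vx,vy,x,y=cv2.fitLine(P.astype(np.float32),cv2.DIST_HUBER,0,1e-4,1e-4).ravel(); 
    return np.array([x,y]),np.array([vx,vy]),len(xs)
a,v,k=seg(172,296); b,w,k2=seg(20,135)
if v[1]>0: v=-v
if w[1]<0: w=-w
t=np.linalg.solve(np.c_[v,-w],b-a); X=a+v*t[0]
print('bend',X,'out',np.degrees(np.arctan2(v[1],v[0])),'in',np.degrees(np.arctan2(w[1],w[0])),k,k2)
ys,xs=np.nonzero(m[375:400,480:510]); 
if len(xs): R_=onplane(c,[[xs.mean()+480,ys.mean()+375]],.049)[0]; print('key red seen',xs.mean()+480,ys.mean()+375,len(xs),R_)
for M in ([.615,-.098],): 
    d=np.array(M)-a; print('miss mm',1000*(v[0]*d[1]-v[1]*d[0]), 'want',np.degrees(np.arctan2(M[1]-X[1],M[0]-X[0])))
E
python3 fit.py 21
```

```text
bend [0.5239629  0.06385081] out -59.97071 in 51.043495 692 792
key red seen 494.0731707317073 390.3414634146341 41 [ 0.63293787 -0.09720597  0.049     ]
miss mm -2.1798836920057516 want -60.643314
```

Call:
apply_moves(
  increments=[
    [[5, -0.02, 0, 0, 0], [5, 0, 0, 0, 0], [5, 0, 0, 0, 0]],
  ],
)

```text
clock: 17.48
tool_pos: [0.5153, -0.0027, 0.072]
ee_rot: [1.0, -0.015, 0.021, 0.009]
wrist_force: [3.5, -2.3, -4.4]
opening: 0.128
```

```bash
python3 mir.py 22; python3 fit.py 22
python3 - <<'E'
from h import *
s,p,a=pose(); print(p,s['clock'],s['wrist_force'],np.abs(s['joint_velocities']).max())
im,d,c=snap('wrist'); s,p,a=pose(); print(p,s['clock'])
E
```

```text
[ 0.51525298 -0.00270899  0.07199649] -1.64 [ 3.47472255 -2.28126634 -4.43051338] 11.144649997142904 17.475
pin ang by tcp -99.70192627255135 0.06970594213190184
bend [0.52389526 0.0638733 ] out -60.17446 in 51.04207 683 794
key red seen 494.2105263157895 389.9736842105263 38 [ 0.63300115 -0.0971945   0.049     ]
miss mm -1.4720491825699968 want -60.628525
[ 0.51522995 -0.0027352   0.07195756] 17.625 [ 5.50124829 -2.14936951 -4.09972466] 0.0020876813011547948
[ 0.51524189 -0.00269469  0.07199381] 17.675
```

View pics/w22.png

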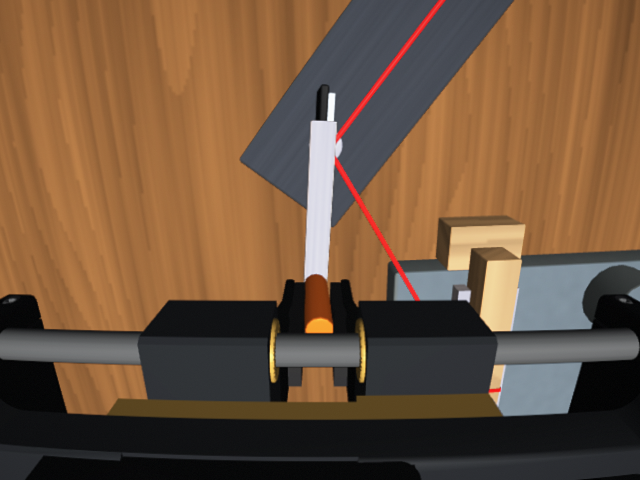

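View pics/s22c.png

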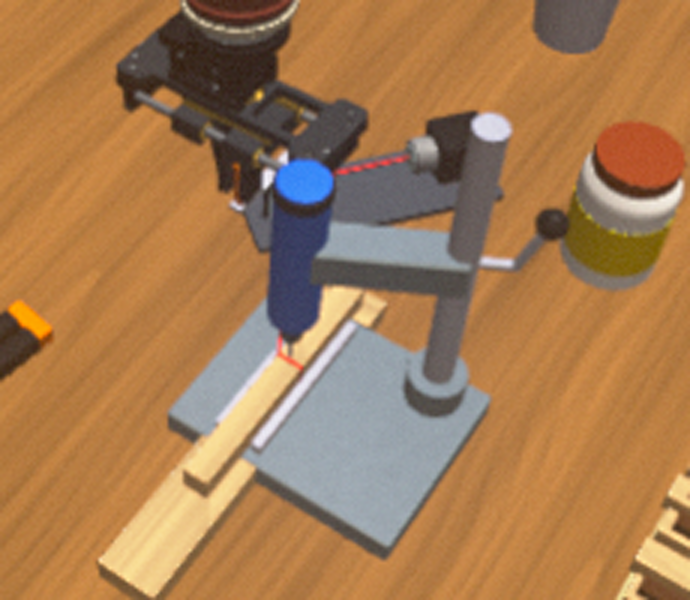

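Run:
```python
from h import *
a=cv2.imread('pics/t22.png')[150:220,320:400]; cv2.imwrite('pics/t22d.png',cv2.resize(a,None,fx=8,fy=8,interpolation=cv2.INTER_CUBIC))
a=cv2.imread('pics/s22.png')[275:325,320:380]; cv2.imwrite('pics/s22d.png',cv2.resize(a,None,fx=10,fy=10,interpolation=cv2.INTER_CUBIC))
```

```text
(no output)
```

View pics/t22d.png

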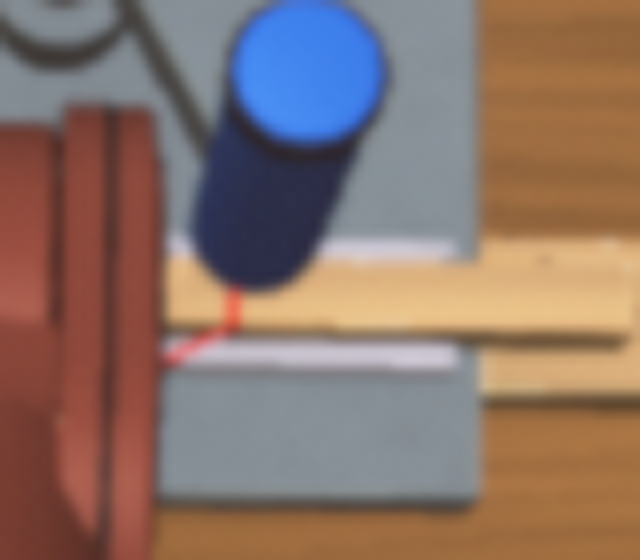

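View pics/s22d.png

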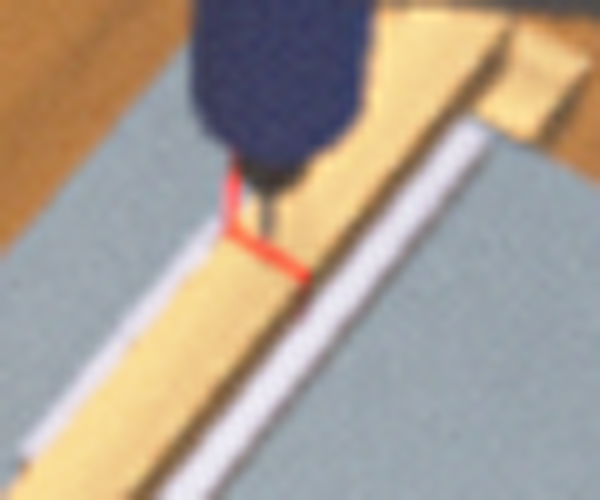

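The top view (enlarged at (230,330)) and the scene view (at (232,232)) both show the bent aiming line meeting the key's red line at its -x side. The red line is directly below the bit tip. The arm is steady and gripping the pin, so I'm handing in.

```bash
python3 -c "
from rig import robot
print(robot.sign_off()); s=robot.observe(); print(s['clock'],s['tool_pos'],s['opening']*87)"
```

```text
the job is handed in; nothing more can be done
None
the job is handed in; nothing more can be done
```

I slid the key about 41 mm along its guide, released it with the red line under the bit, and swung the mirror until the aiming line met the red line. The job was handed in while the gripper still held the pin, at about 18 s of the 58 s allowed. The hand-in gives no verdict.

**Key:** after release, the wrist view put the red line 1–1.5 mm from the bit (limit 4.5 mm). The scene camera alone read 2–3 mm on the last check before release.

**Mirror:** the fitted aiming line passes about 1.5 mm from the red line on the key's side, or about 5 mm if I use my earlier estimate of the swivel axis (limit 14 mm). The top and scene views both show the two lines meeting. The arm was still, with the pin gripped at about 11 mm opening and a 15 N setting.

**Failed or disagreed:**
- **First grasp:** the jaws closed above the key without touching it, because the fingertips were about 13 mm behind the reported TCP, not 11 mm ahead as stated. I corrected this from the images and grasped again 23 mm lower.
- **Pin position:** while swinging, the TCP sat about 4 mm outside the pin's arc, so I set the mirror angle from the drawn line instead.
- **Bystanders:** I moved clear of them and saw none shift in the pictures I took, but I did not re-measure their positions at the end.

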